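# Stack the closed moulds and offer the pattern to the next moulder

### The arm

A 6-joint arm with a two-finger parallel gripper is mounted at the origin on the work surface. World frame = base frame: x ahead of the robot, y to its left, z up, the work surface at z = 0. Lengths are in mm, angles in degrees, forces in N, time in s.
With the tool pointing down it reaches from about 300 to 850 mm from the base axis. Payload 4.2 kg.
Tool frame: the origin (TCP) lies at the very end of the fingers, on their centre line; the grasp point (between the pads) lies 19 mm behind it; z points along the fingers, y is the direction in which the jaws open and shut (so a half turn about z gives the same grasp; the last joint's range is limited). The gripper opens to 91 mm and grips with 3 to 60 N. Pads are 32 mm wide; open, the fingers measure 118 mm over their backs; the gripper's body (76 mm by 178 mm) begins 60 mm behind the grasp point.
Start: joints at [-71.562, 18.312, 89.639, -0, 72.044, -1.146], TCP at [192.734, -541.753, 213.976] pointing down, gripper open.
Joint ranges: [-177.97, 177.97], [-48.28, 115.42], [12.27, 149.76], [-77.06, 257.06], [2.81, 150.46], [-146.56, 146.56]. Speed limits (degrees/s): [147.25, 147.25, 180, 180, 180, 180].

### API

Orientations are given as [roll, pitch, yaw] about the fixed x, y, z axes, in that order (R = Rz(yaw) Ry(pitch) Rx(roll)).
In Python, from workcell import env gives the robot as it stands. The module is installed in compiled form; this text tells all that it offers.
- The arm moves only by the tool arm_command, never from a script. Its argument "targets" is a list of rows, each a list of 5 numbers: the closure, from 0 (fully open) to 1 (shut), then the shift along the tool's x, y, z each as a share of 50 cm, from -1 to 1, then the turn about the tool's z as a share of pi/4 rad, from -1 to 1. A call has 1 to 8 rows; each row is the pose to reach, as a shift and turn from the pose measured when the call began, along the tool's axes at that moment; what a row does not reach only later rows make up. A row lasts 1/12 s, in which the tool goes at most 41.7 mm and 7.16 degrees, less where a joint would pass 70% of its speed; a pose out of reach is approached as far as the arm can. A call with a number of a shift or a turn outside -1 to 1 is refused whole. A call with a gripper value outside its range is refused whole. The fingers move at their own pace and stop on an object; "squeeze" is the grip in N (left out, the last holds). Time passes only in rows, so rows that repeat a pose let the fingers close. It gives the time, the measured TCP pose, the force and the opening at its end, in the units of the state.
- env.state(): the state, without advancing time (a new reading comes with each control period).
- env.grab_frame(name): name is "side" or "top"; returns the picture (420x560x3 uint8, red, green, blue); there is no depth.
- env.camera_params(name): a dict with "camera_matrix" (3x3 intrinsics, pixels), "dist_coeffs" ([k1, k2, p1, p2, k3] as OpenCV has them; the pictures are not rectified), "R" (3x3) and "t" (3): a world point X has camera coordinates R X + t. Camera axes: x right, y down, z forward; pixel columns grow to the right and rows downward; lengths in mm; the calibration is good to about 2 mm. A picture is of the moment at which its call begins. camera_params takes no time and is no camera call.
- env.job_done(): hands the job in, once; it reports no verdict.
The state is a dict: "time_s": time; "qpos": joint angles; "qvel": joint speeds; "effort": joint torques, N m; "ee_pos": TCP position; "ee_rot": TCP orientation; "force": force on the tool from outside, world axes, zero at the start; "torque": the same for the moment, N m; "gripper_width": finger opening in mm.
Only numpy, scipy, OpenCV 4.12 (cv2) and the standard library are available. Lean on these libraries where they do the work, as an engineer would, in place of code of your own. Each camera call takes 0.05 s, during which the arm holds its last target.

### The job

The small casting moulds are closed: set the two that lie loose on the bench, one at a time and without dropping them, onto the mould that already stands on the low board on the left, so that the three make one column with their edges flush and squared up. Then pass their ball pattern on to the moulder at the right-hand end of the bench: take its dish by one of the two ears, lift it and turn it a quarter turn, level and smoothly so that the ball stays in the middle untouched, and hold it out about a hand's breadth (10 cm) above the middle of the empty moulding board, its ears in line with the length of that board and the free ear pointing away to the right, to the colleague. Finish holding the dish there, level and still - do not set it down or let go - and leave everything else on the bench where it is (left and right are as the robot sees them).

Things in the scene. Friction and masses are not known exactly. Their poses are not given: they have to be found in the camera images.
- mould_base: Closed wooden mould that stands on the low two-slat board on the left and begins the column. 100 (x, long) x 60 (y) x 48 (z) mm, all corners square, about 0.45 kg; small metal pin lugs stand 3.5 mm proud of its two 60 mm ends. Origin: centre of its underside. z up, x along its length. The same either way round.
- mould_a: First loose closed mould, lying flat on the bench left of the middle. 100 (x, long) x 60 (y) x 48 (z) mm, all corners square, about 0.45 kg; small metal pin lugs stand 3.5 mm proud of its two 60 mm ends. Origin: centre of its underside. z up, x along its length. The same either way round.
- mould_b: Second loose closed mould, like the first, lying flat on the bench left of the middle. 100 (x, long) x 60 (y) x 48 (z) mm, all corners square, about 0.45 kg; small metal pin lugs stand 3.5 mm proud of its two 60 mm ends. Origin: centre of its underside. z up, x along its length. The same either way round.
- stack_board: Low battened board, 150 (x) x 100 (y) x 16 mm, fixed to the bench, under the column: its top, 16 mm up, carries the bottom mould. Origin: centre of its underside, on the bench.
- dish: Dished aluminium plate, 146 mm over the rim, 32 high, 0.2 kg, on an 80 mm foot. Ears on its own +x and -x: level bars 22 wide (y), 12 thick (20 to 32 above the underside), from the rim to 110 mm from the centre; one points roughly to the robot. Inside: a 7 degree cone to 46 mm radius, then a steep rim. Origin: centre of the underside, z up. Same either way round. Grip an ear across, 90 mm out.
- dish_seat (a point): Point on the dish's axis, 23 mm above its underside, where the ball's centre is when the ball rests in the middle.
- ball: Brass ball pattern, 26 mm diameter, 0.08 kg, loose in the middle of the dish; it rolls with a little resistance. Origin: its centre; its axes turn as it rolls.
- empty_board: Empty battened moulding board on the right, 160 (x) x 220 (y, long) x 30 mm, fixed to the bench. Origin: centre of its underside, on the bench; its top is 30 mm up. Its y axis runs along its length, +y towards the middle of the bench, -y towards the right-hand end, where the next moulder stands.
- rammer: Wooden hand rammer standing upright, 38 mm wide foot, 114 mm high. Origin: centre of its foot. A bystander: leave it where it is.
- strike_bar: Flat steel strike-off bar 250 x 26 x 6 mm lying near the robot. Origin: centre of its underside, x along its length. A bystander: leave it where it is.
- trowel: Small moulder's trowel, 198 mm long, 20 mm high, lying along its x axis, wooden handle to -x. Origin: near its middle, on the bench. A bystander: leave it where it is.
- powder_jar: Closed white jar of parting powder, 64 mm wide, 85 mm high. Origin: centre of its foot. A bystander: leave it where it is.
- dust_brush: Bench brush lying on its bristles along its x axis, 190 mm long, 34 mm wide, 34 mm high. Origin: its middle, on the bench. A bystander: leave it where it is.
- wax_tin: Low closed tin of wax, 54 mm wide, 34 mm high. Origin: centre of its underside. A bystander: leave it where it is.
There are look-alikes about, which are no part of the job. Leave any blue or orange look-alike of the dish alone.

How it is judged:
By the outcome, as a careful person would: the job done as asked, in the order asked, and still so for the second after the job is handed in, while the arm keeps its last pose, push and grip.
It also fails if it takes over 59 s, if anything falls off the work surface, if the arm or the gripper's body presses on something with over 40 N, if the wrist force passes 120 N, or if a joint passes its speed limit or range.

## Working session

There is one attempt and no reset: what is moved stays moved. The work goes in short steps, Python scripts to look and compute and a tool call to move; the robot and the scene stay as the last step left them, time stands still between calls to the robot, and variables do not carry over. Pictures are saved under pics/ and viewed, and the job is handed in when it is done.

Besides the shell and the picture viewer there is one more tool, called after "Call:" as name([rows], argument=value, ...), one row to a line, values as JSON. arm_command: Moves the arm, as the interface text tells. Shift numbers are shares of 50 cm and turn numbers shares of pi/4 rad, none past 1 either way. Its arguments: {"type":"object","properties":{"targets":{"type":"array"},"squeeze":{"type":"number"}},"required":["targets"]}

```bash
mkdir -p pics; ls; python3 - <<'E'
from workcell import env
import cv2,numpy as np
print(env.state())
for n in("side","top"):
    p=env.camera_params(n); print(n,{k:np.round(v,4).tolist() for k,v in p.items()})
    f=env.grab_frame(n); cv2.imwrite(f"pics/{n}0.png",f[:,:,::-1])
E
```

```text
pics
{'time_s': 0.0, 'qpos': array([-7.15612932e+01,  1.83520971e+01,  8.97072369e+01, -4.12570292e-04,
        7.20451626e+01, -1.14739460e+00]), 'qvel': array([ 0.05949506, -0.03704388,  0.01726687, -0.04369155,  0.01628383,
       -0.04784505]), 'effort': array([-3.63296458e-04, -4.12456834e+01, -2.31970829e+01,  7.26626138e-02,
        4.57607908e-02, -1.47348264e-04]), 'ee_pos': array([ 192.57309478, -541.24123228,  213.11010015]), 'ee_rot': array([-1.79895517e+02, -1.70032025e-03,  1.95862274e+01]), 'force': array([ 0.43982404,  0.9373659 , -0.50456266]), 'torque': array([-0.00090849,  0.00587111, -0.01482547]), 'gripper_width': 91.30574697575528}
side {'camera_matrix': [[409.0052, 0.0, 276.6633], [0.0, 409.0052, 212.5391], [0.0, 0.0, 1.0]], 'dist_coeffs': [-0.0989, 0.0, 0.0, 0.0, 0.0], 'R': [[-0.9852, -0.1705, -0.0189], [-0.1097, 0.7107, -0.6949], [0.132, -0.6825, -0.7189]], 't': [456.5523, 98.5013, 960.9546]}
top {'camera_matrix': [[394.5482, 0.0, 279.6693], [0.0, 394.5482, 199.3849], [0.0, 0.0, 1.0]], 'dist_coeffs': [-0.0987, 0.0, 0.0, 0.0, 0.0], 'R': [[0.0128, -0.9998, -0.013], [-0.9988, -0.0122, -0.0469], [0.0467, 0.0136, -0.9988]], 't': [2.0904, 457.909, 1189.3515]}
```

View pics/top0.png

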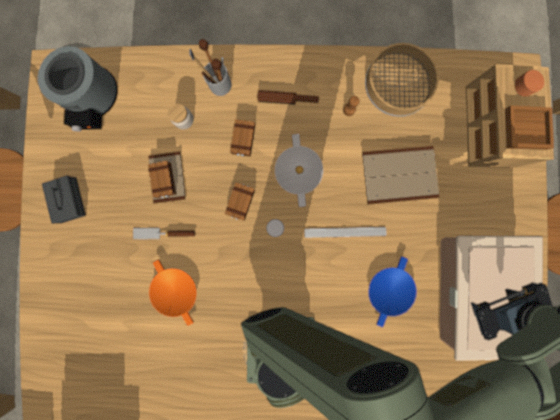

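View pics/side0.png

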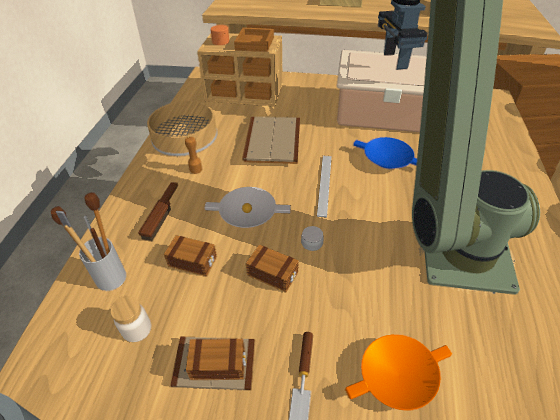

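Top view: base mould on its board at about (164,178). Loose moulds are at (243,138) and (240,202), the grey dish with the ball at (299,170), and the empty board at (400,175). Look-alikes for the dish are the orange plate (173,292) and the blue plate (392,291); the sieve at (400,80) is only round. For the moulds, the wooden shelf boxes at about (530,128) could be confused. I'll take the grey dish and the three strapped moulds, and check them in a close crop.

```bash
cat > h.py <<'E'
import numpy as np, cv2
from workcell import env
P={n:env.camera_params(n) for n in("side","top")}
def grab(n,name):
    f=env.grab_frame(n)[:,:,::-1].copy(); cv2.imwrite(f"pics/{name}.png",f); return f
def ray(n,px):
    p=P[n]; u=cv2.undistortPoints(np.float64(px).reshape(-1,1,2),np.float64(p["camera_matrix"]),np.float64(p["dist_coeffs"])).reshape(-1,2)
    R=np.float64(p["R"]);t=np.float64(p["t"])
    d=np.c_[u,np.ones(len(u))]@R
    return -R.T@t,d/np.linalg.norm(d,axis=1)[:,None]
def plane(n,px,z):
    c,d=ray(n,px); return c+d*((z-c[2])/d[:,2])[:,None]
def proj(n,X):
    p=P[n]; return cv2.projectPoints(np.float64(X).reshape(-1,1,3),cv2.Rodrigues(np.float64(p["R"]))[0],np.float64(p["t"]),np.float64(p["camera_matrix"]),np.float64(p["dist_coeffs"]))[0].reshape(-1,2)
def crop(f,x0,y0,x1,y1,s,name):
    cv2.imwrite(f"pics/{name}.png",cv2.resize(f[y0:y1,x0:x1],None,fx=s,fy=s,interpolation=cv2.INTER_CUBIC))
E
python3 - <<'E'
from h import *
f=cv2.imread("pics/top0.png"); crop(f,140,110,340,230,4,"tc")
f=cv2.imread("pics/side0.png"); crop(f,150,170,330,300,4,"sc"); crop(f,160,325,260,395,8,"sb")
E
```

```text
(no output)
```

View pics/tc.png

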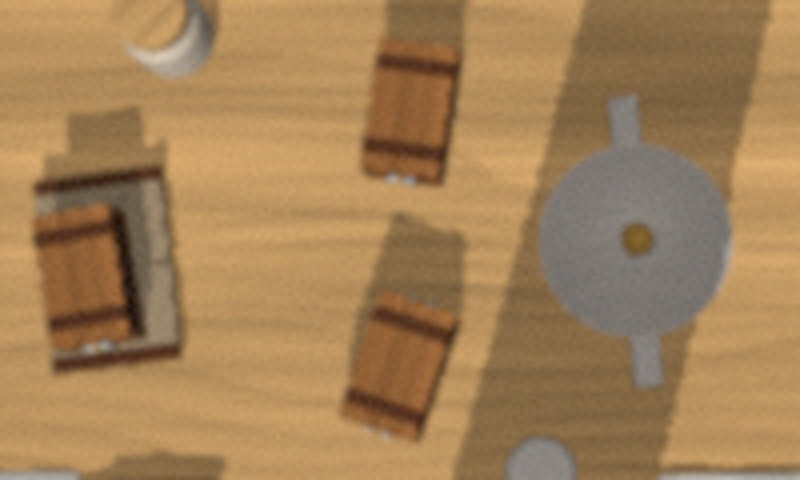

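View pics/sc.png

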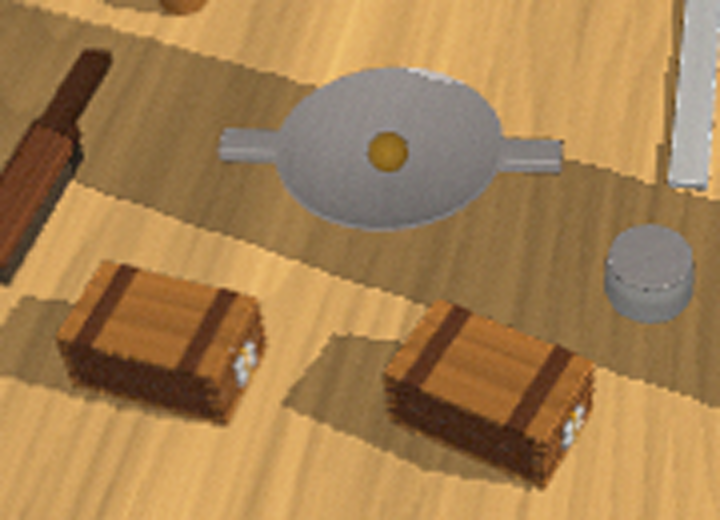

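View pics/sb.png

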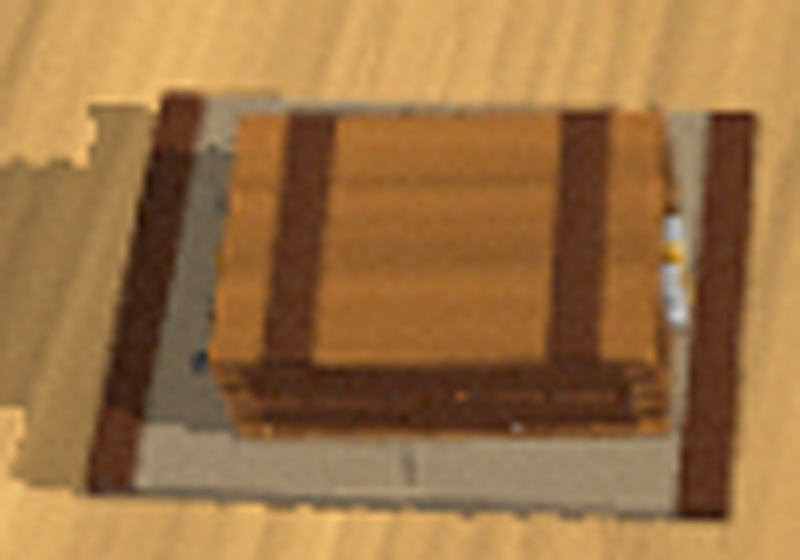

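```bash
python3 - <<'E'
from h import *
for n in P: print(n,(-np.array(P[n]["R"]).T@np.array(P[n]["t"])).round(0))
boxes={"top":[("a",227,112,262,162),("b",220,178,262,226),("base",146,155,178,203)],"side":[("a",160,230,222,280),("b",240,243,305,295),("base",180,334,250,384)]}
Z={"a":48,"b":48,"base":64}
for n in boxes:
    f=cv2.imread(f"pics/{n}0.png"); 
    for k,x0,y0,x1,y1 in boxes[n]:
        s=8; c=cv2.resize(f[y0:y1,x0:x1],None,fx=s,fy=s,interpolation=cv2.INTER_CUBIC)
        h=cv2.cvtColor(c,cv2.COLOR_BGR2HSV).astype(int)
        H,S,V=h[...,0],h[...,1],h[...,2]
        m=((S>138)&(V>25)&(H<25)).astype(np.uint8)
        top=m.copy()
        cs,_=cv2.findContours(top,cv2.RETR_EXTERNAL,cv2.CHAIN_APPROX_NONE); ct=max(cs,key=cv2.contourArea)
        o=c.copy(); cv2.drawContours(o,[ct],-1,(0,255,0),1); cv2.imwrite(f"pics/m_{n}_{k}.png",o)
        px=(ct[:,0,:]+.5)/s-.5+[x0,y0]
        w=plane(n,px,Z[k])[:,:2].astype(np.float32); print(n,k,cv2.minAreaRect(w))
ims=[cv2.copyMakeBorder(i,0,440-i.shape[0],0,540-i.shape[1],0) for i in [cv2.imread(f"pics/m_{n}_{k}.png") for n in boxes for k in ("a","b","base")]]
cv2.imwrite("pics/mm.png",cv2.resize(np.vstack([np.hstack(ims[:3]),np.hstack(ims[3:])]),(800,440)))
E
```

```text
side [334. 664. 768.]
top [ 402.   -9. 1209.]
top a ((640.5653076171875, 121.32693481445312), (65.68618774414062, 108.28766632080078), 82.69226837158203)
top b ((450.2306823730469, 126.57518005371094), (65.36646270751953, 102.26728820800781), 72.0499496459961)
top base ((512.4246826171875, 358.5487060546875), (102.79756164550781, 70.48680877685547), 10.534852981567383)
side a ((632.8108520507812, 134.69973754882812), (137.5089569091797, 147.97979736328125), 12.665037155151367)
side b ((441.42327880859375, 153.01507568359375), (126.34486389160156, 149.62281799316406), 79.5350570678711)
side base ((510.8881530761719, 368.5891418457031), (107.035400390625, 87.83745574951172), 11.00068187713623)Traceback (most recent call last):
  File "<stdin>", line 17, in <module>
cv2.error: OpenCV(4.12.0) /io/opencv/modules/core/src/copy.cpp:1160: error: (-215:Assertion failed) top >= 0 && bottom >= 0 && left >= 0 && right >= 0 && _src.dims() <= 2 in function 'copyMakeBorder'
```

```bash
cat >> h.py <<'E'
def rect(f,n,cx,cy,yaw,z,hx=75,hy=55,s=4):
    """metric patch: columns = local x, rows = local -y, s px/mm"""
    gx,gy=np.meshgrid((np.arange(2*hx*s)+.5)/s-hx,hy-(np.arange(2*hy*s)+.5)/s)
    a=np.radians(yaw); X=np.stack([cx+gx*np.cos(a)-gy*np.sin(a),cy+gx*np.sin(a)+gy*np.cos(a),np.full_like(gx,z)],-1)
    m=proj(n,X).reshape(gx.shape+(2,)).astype(np.float32)
    return cv2.remap(f,m[...,0],m[...,1],cv2.INTER_CUBIC)
E
python3 - <<'E'
from h import *
G={"a":(640,120,82.7,48),"b":(450,126,72,48),"base":(511,362,100.5,64)}
rows=[]
for n in("top","side"):
    f=cv2.imread(f"pics/{n}0.png"); r=[]
    for k in G:
        p=rect(f,n,*G[k]); h,w=p.shape[:2]
        p=p.copy(); cv2.rectangle(p,(w//2-200,h//2-120),(w//2+200,h//2+120),(0,255,0),1); r.append(p)
    rows.append(np.hstack(r))
o=np.vstack(rows); print(o.shape); cv2.imwrite("pics/rect0.png",cv2.resize(o,(800,int(o.shape[0]*800/o.shape[1])),interpolation=cv2.INTER_AREA))
E
```

```text
(880, 1800, 3)
```

View pics/rect0.png

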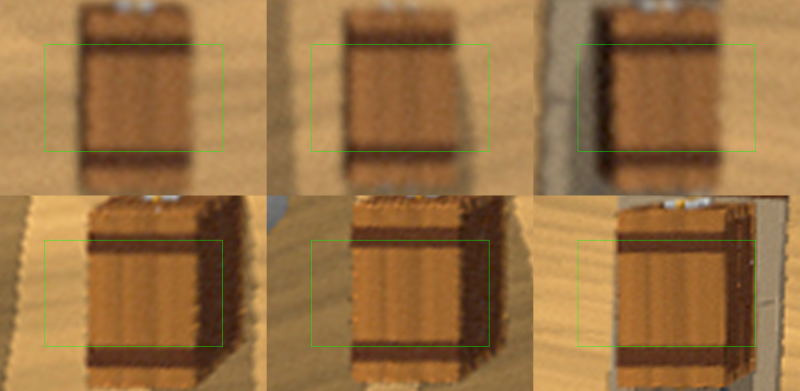

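```bash
cat >> h.py <<'E'
def edges(f,n,g,z,lx=100,ly=60,rng=9,it=3):
    """edge fits of the top face. returns cx,cy,yaw, measured lengths"""
    cx,cy,yaw=g; s=4
    for _ in range(it):
        p=cv2.GaussianBlur(rect(f,n,cx,cy,yaw,z),(0,0),3).astype(np.float32)
        gx=np.abs(cv2.Sobel(p,cv2.CV_32F,1,0)).sum(2); gy=np.abs(cv2.Sobel(p,cv2.CV_32F,0,1)).sum(2)
        H,W=p.shape[:2]; res={}
        def peak(v,o):
            i=int(np.argmax(v)); return o+i
        for sg in(1,-1):
            c=int(W/2+sg*lx/2*s); r=rng*s; L=[]
            for row in range(int(H/2-ly*s*.4),int(H/2+ly*s*.4),2):
                L.append(((row+.5),peak(gx[row,c-r:c+r],c-r)+.5))
            res["x",sg]=np.array(L)
            c=int(H/2-sg*ly/2*s); L=[]
            for col in list(range(int(W/2-lx*s*.46),int(W/2+lx*s*.46),2)):
                L.append((col+.5,peak(gy[c-r:c+r,col],c-r)+.5))
            res["y",sg]=np.array(L)
        fit={}
        for k,L in res.items():
            q=cv2.fitLine(L.astype(np.float32),cv2.DIST_WELSCH,1.5,.01,.01).ravel()
            sl=q[1]/q[0]; mid=(H if k[0]=="x" else W)/2
            fit[k]=(sl,q[3]+sl*(mid-q[2]))
        X1,X0=[(fit["x",t][1]-W/2)/s for t in(1,-1)]; Y1,Y0=[-(fit["y",t][1]-H/2)/s for t in(1,-1)]
        dyy=[-np.degrees(np.arctan(fit["y",t][0])) for t in(1,-1)]; dyx=[np.degrees(np.arctan(fit["x",t][0])) for t in(1,-1)]
        a=np.radians(yaw); mx,my=(X1+X0)/2,(Y1+Y0)/2
        info=dict(X=(round(X0,1),round(X1,1)),Y=(round(Y0,1),round(Y1,1)),dyaw_long=np.round(dyy,1),dyaw_short=np.round(dyx,1),lx=round(X1-X0,1),ly=round(Y1-Y0,1))
        cx+=mx*np.cos(a)-my*np.sin(a); cy+=mx*np.sin(a)+my*np.cos(a); yaw+=np.mean(dyy)
    return cx,cy,yaw,info
E
python3 - <<'E'
from h import *
G={"a":((640,120,-7.3),48),"b":((450,126,-18),48),"base":((511,360,10.5),64)}
rows=[]
for n in("top","side"):
    f=cv2.imread(f"pics/{n}0.png"); r=[]
    for k in G:
        x,y,w,i=edges(f,n,*G[k]); print(n,k,np.round([x,y,w],1),i)
        p=rect(f,n,x,y,w,G[k][1]); h,w=p.shape[:2]
        p=p.copy(); cv2.rectangle(p,(w//2-200,h//2-120),(w//2+200,h//2+120),(0,255,0),1); r.append(p)
    rows.append(np.hstack(r))
o=np.vstack(rows); cv2.imwrite("pics/rect1.png",cv2.resize(o,(800,int(o.shape[0]*800/o.shape[1])),interpolation=cv2.INTER_AREA))
E
```

```text
top a [634.3 122.   -7.2] {'X': (np.float32(-46.2), np.float32(46.1)), 'Y': (np.float32(-32.4), np.float32(32.4)), 'dyaw_long': array([ 0.5, -0.4], dtype=float32), 'dyaw_short': array([-0.4,  0.5], dtype=float32), 'lx': np.float32(92.3), 'ly': np.float32(64.7)}
top b [444.7 129.5 -13.5] {'X': (np.float32(-46.1), np.float32(41.9)), 'Y': (np.float32(-34.5), np.float32(34.2)), 'dyaw_long': array([ 4.3, -4.4], dtype=float32), 'dyaw_short': array([-2.4, -4. ], dtype=float32), 'lx': np.float32(88.0), 'ly': np.float32(68.8)}
top base [499.7 357.6  15.6] {'X': (np.float32(-50.8), np.float32(50.3)), 'Y': (np.float32(-32.4), np.float32(33.0)), 'dyaw_long': array([-4.4,  5.2], dtype=float32), 'dyaw_short': array([-3.2,  6.6], dtype=float32), 'lx': np.float32(101.1), 'ly': np.float32(65.4)}
side a [634.  125.6  -7.8] {'X': (np.float32(-48.4), np.float32(48.8)), 'Y': (np.float32(-30.6), np.float32(30.6)), 'dyaw_long': array([-0., -0.], dtype=float32), 'dyaw_short': array([-0.4,  2.1], dtype=float32), 'lx': np.float32(97.1), 'ly': np.float32(61.2)}
side b [442.6 132.  -18.4] {'X': (np.float32(-47.9), np.float32(47.5)), 'Y': (np.float32(-30.0), np.float32(30.1)), 'dyaw_long': array([-0.1, -0.3], dtype=float32), 'dyaw_short': array([0.5, 3.5], dtype=float32), 'lx': np.float32(95.4), 'ly': np.float32(60.1)}
side base [503.7 362.7  10. ] {'X': (np.float32(-48.4), np.float32(48.5)), 'Y': (np.float32(-30.9), np.float32(31.0)), 'dyaw_long': array([ 1.1, -1.1], dtype=float32), 'dyaw_short': array([ 0.9, -2.8], dtype=float32), 'lx': np.float32(96.8), 'ly': np.float32(62.0)}
```

View pics/rect1.png

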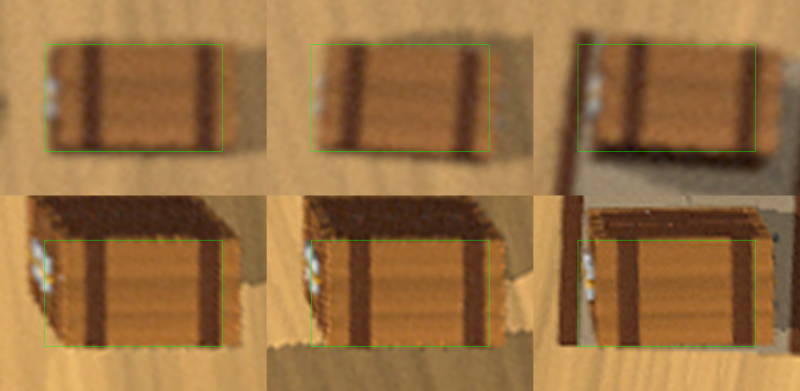

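```bash
python3 - <<'E'
s=open("h.py").read()
s=s.replace("rng=9,it=3):","rng=6,it=3,sign=None):")
s=s.replace("gx=np.abs(cv2.Sobel(p,cv2.CV_32F,1,0)).sum(2); gy=np.abs(cv2.Sobel(p,cv2.CV_32F,0,1)).sum(2)",
"gx=cv2.Sobel(p,cv2.CV_32F,1,0).sum(2); gy=-cv2.Sobel(p,cv2.CV_32F,0,1).sum(2)\n        D=lambda v,k:(np.abs(v) if sign[k]==0 else v*sign[k]*k[1])")
s=s.replace("peak(gx[row,c-r:c+r],c-r)",'peak(D(gx[row,c-r:c+r],("x",sg)),c-r)').replace("peak(gy[c-r:c+r,col],c-r)",'peak(D(gy[c-r:c+r,col],("y",sg)),c-r)')
s=s.replace("r=rng*s; L=[]","r=int(rng*s); L=[]")
s+='''
def signs(n,xp=1,yfar=1):
    return {("x",1):xp,("x",-1):-1,("y",1):yfar if n=="top" else -1,("y",-1):-1 if n=="top" else yfar}
'''
open("h.py","w").write(s)
E
cat > m.py <<'E'
from h import *
G={"a":((640,121,-7.3),48),"b":((450,129,-18),48),"base":((511,358,10.5),64)}
rows=[]
for n in("top","side"):
    f=cv2.imread(f"pics/{n}0.png"); r=[]
    for k in G:
        g,z=G[k]
        if n=="side": g=(g[0],g[1]+4,g[2])
        x,y,w,i=edges(f,n,g,z,sign=signs(n,0 if k=="base" else 1)); print(n,k,np.round([x,y,w],1),{a:np.array(b).round(1).tolist() for a,b in i.items()})
        p=rect(f,n,x,y,w,G[k][1]); h,w=p.shape[:2]
        p=p.copy(); cv2.rectangle(p,(w//2-200,h//2-120),(w//2+200,h//2+120),(0,255,0),1); r.append(p)
    rows.append(np.hstack(r))
o=np.vstack(rows); cv2.imwrite("pics/rect2.png",cv2.resize(o,(800,int(o.shape[0]*800/o.shape[1])),interpolation=cv2.INTER_AREA))
E
python3 m.py
```

```text
top a [638.1 124.8  -7.6] {'X': [-45.0, 44.20000076293945], 'Y': [-29.100000381469727, 29.200000762939453], 'dyaw_long': [0.4000000059604645, -0.5], 'dyaw_short': [-0.10000000149011612, 1.7999999523162842], 'lx': 89.0999984741211, 'ly': 58.20000076293945}
top b [441.1 133.5 -13.2] {'X': [-49.900001525878906, 46.5], 'Y': [-31.200000762939453, 30.5], 'dyaw_long': [5.699999809265137, -5.400000095367432], 'dyaw_short': [-3.5999999046325684, -2.5], 'lx': 96.4000015258789, 'ly': 61.79999923706055}
top base [501.9 360.5  10.9] {'X': [-49.5, 46.900001525878906], 'Y': [-30.100000381469727, 30.100000381469727], 'dyaw_long': [-0.10000000149011612, -1.100000023841858], 'dyaw_short': [-2.0, -2.700000047683716], 'lx': 96.30000305175781, 'ly': 60.20000076293945}
side a [643.5 124.3  -7.8] {'X': [-50.20000076293945, 51.20000076293945], 'Y': [-30.600000381469727, 30.600000381469727], 'dyaw_long': [-0.0, -0.0], 'dyaw_short': [1.7000000476837158, 2.0999999046325684], 'lx': 101.4000015258789, 'ly': 61.20000076293945}
side b [451.7 128.  -18.1] {'X': [-51.099998474121094, 51.70000076293945], 'Y': [-31.200000762939453, 30.600000381469727], 'dyaw_long': [0.4000000059604645, 0.6000000238418579], 'dyaw_short': [-2.799999952316284, 0.699999988079071], 'lx': 102.80000305175781, 'ly': 61.900001525878906}
side base [503.6 362.6  10.2] {'X': [-49.20000076293945, 47.900001525878906], 'Y': [-30.799999237060547, 31.100000381469727], 'dyaw_long': [1.100000023841858, -1.0], 'dyaw_short': [1.2000000476837158, -2.799999952316284], 'lx': 97.0999984741211, 'ly': 61.900001525878906}
```

View pics/rect2.png

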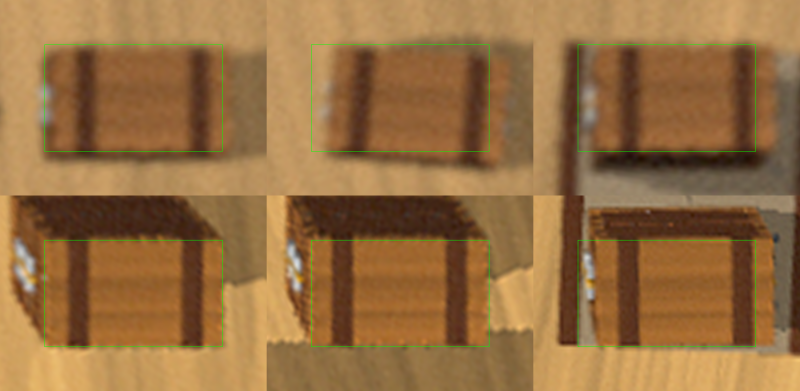

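```bash
sed -i 's/^G=.*/G={"a":((643,124,-7.8),48),"b":((451,129,-18.2),48),"base":((512.5,363,10.3),64)}/; s/if n=="side".*/pass/; s/z,sign=/z,rng=5,it=1,sign=/; s/rect2/rect3/; s/p=rect(f,n,x,y,w,G\[k\]\[1\])/p=rect(f,n,*g,z)/' m.py; python3 m.py
```

```text
top a [644.5 123.8  -7.3] {'X': [-47.20000076293945, 50.20000076293945], 'Y': [-29.0, 29.100000381469727], 'dyaw_long': [0.30000001192092896, 0.6000000238418579], 'dyaw_short': [-11.5, -0.30000001192092896], 'lx': 97.4000015258789, 'ly': 58.20000076293945}
top b [453.4 129.5 -16.2] {'X': [-45.29999923706055, 49.400001525878906], 'Y': [-29.399999618530273, 31.799999237060547], 'dyaw_long': [4.099999904632568, -0.20000000298023224], 'dyaw_short': [-12.5, 0.4000000059604645], 'lx': 94.69999694824219, 'ly': 61.20000076293945}
top base [510.7 362.2  11.6] {'X': [-54.900001525878906, 51.0], 'Y': [-30.399999618530273, 29.600000381469727], 'dyaw_long': [0.800000011920929, 1.7999999523162842], 'dyaw_short': [-3.799999952316284, 0.0], 'lx': 105.9000015258789, 'ly': 60.0}
side a [643.5 124.4  -7.7] {'X': [-50.099998474121094, 51.0], 'Y': [-30.200000762939453, 31.100000381469727], 'dyaw_long': [0.0, 0.20000000298023224], 'dyaw_short': [3.9000000953674316, 2.299999952316284], 'lx': 101.0999984741211, 'ly': 61.29999923706055}
side b [451.5 128.3 -18.2] {'X': [-50.400001525878906, 51.900001525878906], 'Y': [-31.299999237060547, 30.299999237060547], 'dyaw_long': [-0.20000000298023224, 0.10000000149011612], 'dyaw_short': [-3.200000047683716, 0.0], 'lx': 102.19999694824219, 'ly': 61.599998474121094}
side base [512.3 364.   10.2] {'X': [-51.0, 51.0], 'Y': [-30.0, 32.20000076293945], 'dyaw_long': [0.4000000059604645, -0.5], 'dyaw_short': [1.600000023841858, 12.899999618530273], 'lx': 102.0, 'ly': 62.20000076293945}
```

View pics/rect3.png

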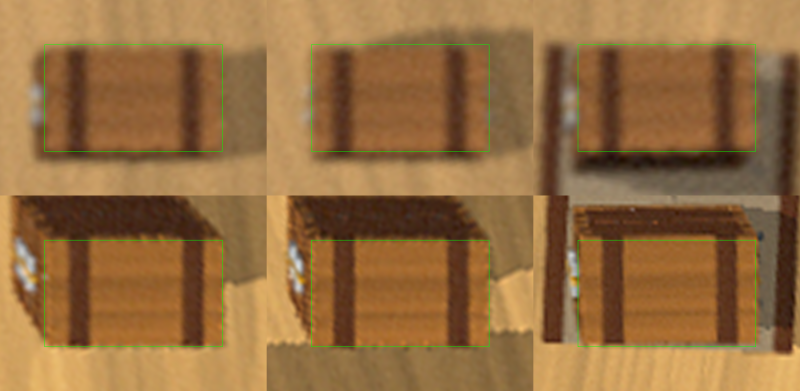

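```bash
cat >> h.py <<'E'
from scipy.spatial.transform import Rotation as Ro
def go(x,y,z,yaw,n=None,st=None):
    """numbers (tool axes) to reach world pose from the measured pose"""
    s=st or env.state(); p=s["ee_pos"]; R=Ro.from_euler("xyz",s["ee_rot"],degrees=True)
    d=R.inv().apply(np.array([x,y,z])-p)/500
    dy=(yaw-s["ee_rot"][2]+180)%360-180
    print("t %.2f at"%s["time_s"],p.round(1),s["ee_rot"].round(2),"F",s["force"].round(1),"w %.1f"%s["gripper_width"],"|| shift",d.round(4),"turn",round(-dy/45,4),"rows>=",np.ceil(max(np.linalg.norm(d)*500/41.7,abs(dy)/7.16)))
E
python3 -c "
from h import *
go(643.3,124.1,150,172.3)"
```

```text
t 0.10 at [ 192.6 -541.3  213.2] [-179.91   -0.     19.58] F [ 0.3 -0.1 -0.4] w 91.1 || shift [ 1.2954 -0.9515  0.1279] turn -3.3937 rows>= 22.0
```

Call:
arm_command([
  [0,0.47,-0.34,0.0,-1],
  [0,0.47,-0.34,0.0,-1],
  [0,0.47,-0.34,0.0,-1],
  [0,0.47,-0.34,0.0,-1],
  [0,0.47,-0.34,0.0,-1],
  [0,0.47,-0.34,0.0,-1],
  [0,0.47,-0.34,0.0,-1],
], squeeze=40)

```text
time_s: 0.68
ee_pos: [357.5, -300.3, 213.3]
ee_rot: [-179.9, -0.1, 64.8]
force: [0.8, -0.2, 0.6]
gripper_width: 91.5
```

```bash
python3 -c "
from h import *
go(643.3,124.1,150,172.3)"
```

```text
t 0.68 at [ 357.5 -300.3  213.3] [-1.7991e+02 -8.0000e-02  6.4840e+01] F [ 0.8 -0.2  0.6] w 91.5 || shift [1.0111 0.1568 0.1277] turn -2.388 rows>= 16.0
```

Call:
arm_command([
  [0,0.5,0.08,0.0,-1],
  [0,0.5,0.08,0.0,-1],
  [0,0.5,0.08,0.0,-1],
  [0,0.5,0.08,0.0,-1],
  [0,0.5,0.08,0.0,-1],
  [0,0.5,0.08,0.0,-1],
  [0,0.58,0.09,0.0,-1],
])

```text
time_s: 1.27
ee_pos: [520.1, -58.2, 213.3]
ee_rot: [-180.0, -0.1, 110.1]
force: [0.4, -0.6, -0.6]
gripper_width: 90.9
```

```bash
python3 -c "
from h import *
go(643.3,124.1,100,172.3)"
```

```text
t 1.27 at [520.1 -58.2 213.3] [-1.7997e+02 -1.2000e-01  1.1013e+02] F [ 0.4 -0.6 -0.6] w 90.9 || shift [0.257 0.357 0.227] turn -1.3815 rows>= 9.0
```

Call:
arm_command([
  [0,0.257,0.357,0.1,-1],
  [0,0.257,0.357,0.1,-1],
  [0,0.257,0.357,0.1,-1],
  [0,0.257,0.357,0.1,-1],
  [0,0.257,0.357,0.1,-1],
  [0,0.257,0.357,0.12,-1],
  [0,0.257,0.357,0.15,-1],
])

```text
time_s: 1.85
ee_pos: [645.6, 128.3, 137.1]
ee_rot: [179.8, -0.1, 155.6]
force: [-0.9, -0.4, -0.3]
gripper_width: 91.0
```

```bash
python3 -c "
from h import *
go(643.3,124.1,100,172.3)"
```

```text
t 1.85 at [645.6 128.3 137.1] [ 1.7981e+02 -5.0000e-02  1.5563e+02] F [-0.9 -0.4 -0.3] w 91.0 || shift [ 0.0007 -0.0097  0.0741] turn -0.3705 rows>= 3.0
```

Call:
arm_command([
  [0,0.0007,-0.0097,0.05,-0.2],
  [0,0.0007,-0.0097,0.1,-0.37],
  [0,0.0007,-0.0097,0.14,-0.37],
  [0,0.0007,-0.0097,0.14,-0.37],
  [0,0.0007,-0.0097,0.14,-0.37],
])

```text
time_s: 2.27
ee_pos: [642.5, 124.1, 66.0]
ee_rot: [179.9, -0.2, 172.2]
force: [0.2, 0.4, 0.7]
gripper_width: 91.4
```

```bash
python3 -c "
from h import *
go(643.3,124.1,10,172.3)
f=grab('side','s1'); crop(f,140,130,300,290,4,'s1c')"
```

```text
t 2.27 at [642.5 124.1  66. ] [ 1.7985e+02 -1.6000e-01  1.7219e+02] F [0.2 0.4 0.7] w 91.4 || shift [-1.800e-03 -1.000e-04  1.119e-01] turn -0.0024 rows>= 2.0
```

View pics/s1c.png

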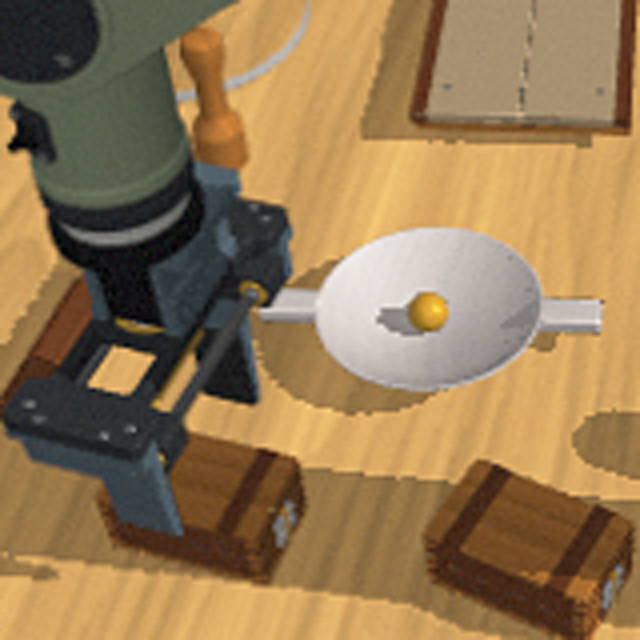

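Call:
arm_command([
  [0,-0.0018,0,0.06,0],
  [0,-0.0018,0,0.112,0],
  [0,-0.0018,0,0.112,0],
  [0.6,-0.0018,0,0.112,0],
  [0.6,-0.0018,0,0.112,0],
  [0.6,-0.0018,0,0.112,0],
  [0.6,-0.0018,0,0.112,0],
  [0.6,-0.0018,0,0.112,0],
])

```text
time_s: 2.98
ee_pos: [645.5, 123.9, 13.1]
ee_rot: [179.8, 0.2, 172.2]
force: [-0.3, -5.7, 2.8]
gripper_width: 60.4
```

```bash
python3 -c "
from h import *
go(643.3,124.1,100,172.3)"
```

```text
t 2.98 at [645.5 123.9  13.1] [1.7983e+02 1.7000e-01 1.7223e+02] F [-0.3 -5.7  2.8] w 60.4 || shift [ 0.0038  0.0003 -0.1738] turn -0.0014 rows>= 3.0
```

Call:
arm_command([
  [0.6,0,0,0,0],
  [0.6,0,0,0,0],
  [0.6,0,0,-0.05,0],
  [0.6,0,0,-0.1,0],
  [0.6,0,0,-0.17,0],
  [0.6,0,0,-0.22,0],
  [0.6,0,0,-0.22,0],
])

```text
time_s: 3.57
ee_pos: [648.3, 124.4, 128.6]
ee_rot: [179.6, 0.7, 172.2]
force: [1.7, -0.2, -3.7]
gripper_width: 59.8
```

```bash
python3 -c "
from h import *
go(511.8,363,130,190.3)
f=grab('side','s2'); crop(f,100,130,300,290,4,'s2c')"
```

```text
t 3.57 at [648.3 124.4 128.6] [179.63   0.74 172.23] F [ 1.7 -0.2 -3.7] w 59.8 || shift [ 0.3349  0.436  -0.0043] turn -0.4015 rows>= 7.0
```

View pics/s2c.png

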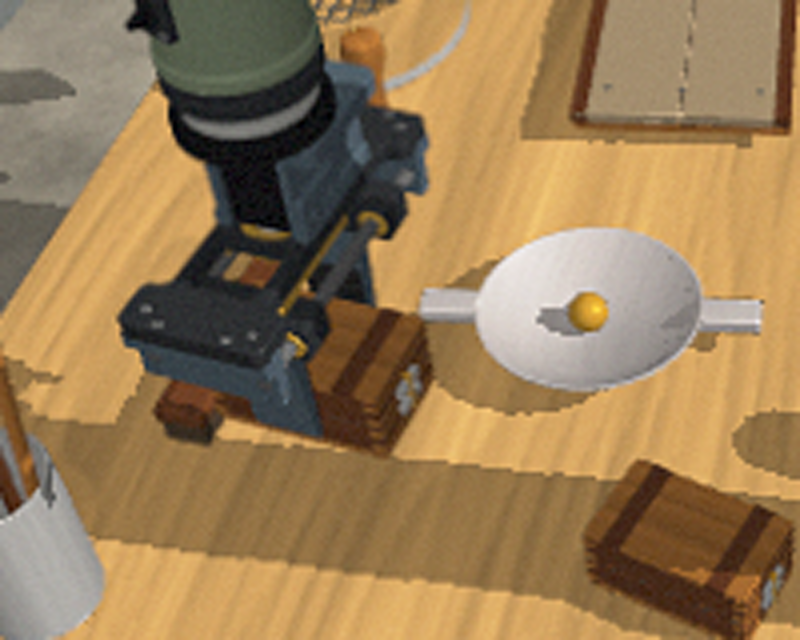

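Call:
arm_command([
  [0.6,0.1,0.13,-0.02,-0.1],
  [0.6,0.2,0.26,-0.03,-0.25],
  [0.6,0.3,0.39,-0.04,-0.4],
  [0.6,0.335,0.436,-0.04,-0.4],
  [0.6,0.335,0.436,-0.04,-0.4],
  [0.6,0.335,0.436,-0.04,-0.4],
  [0.6,0.335,0.436,-0.04,-0.4],
  [0.6,0.335,0.436,-0.04,-0.4],
])

```text
time_s: 4.28
ee_pos: [505.3, 366.8, 141.7]
ee_rot: [179.8, 0.2, -169.5]
force: [0.3, -0.4, -6.6]
gripper_width: 59.9
```

```bash
python3 -c "
from h import *
go(511.8,363,130,190.3)"
```

```text
t 4.28 at [505.3 366.8 141.7] [ 179.8     0.18 -169.49] F [ 0.3 -0.4 -6.6] w 59.9 || shift [-0.0113 -0.01    0.0235] turn 0.0047 rows>= 1.0
```

Call:
arm_command([
  [0.6,-0.0113,-0.01,0.0,0],
  [0.6,-0.0113,-0.01,0.0,0],
  [0.6,-0.0113,-0.01,0.0,0],
])

```text
time_s: 4.53
ee_pos: [511.6, 361.3, 139.5]
ee_rot: [179.9, -0.0, -169.6]
force: [-1.5, 0.2, -5.2]
gripper_width: 59.7
```

```bash
python3 -c "
from h import *
go(511.8,363,130,190.3); print(env.state()['qvel'].round(2))"
```

```text
t 4.53 at [511.6 361.3 139.5] [ 1.7992e+02 -2.0000e-02 -1.6956e+02] F [-1.5  0.2 -5.2] w 59.7 || shift [-0.0009  0.0032  0.0191] turn 0.003 rows>= 1.0
[-0.54 -0.72 -0.71  0.26  0.21  0.09]
```

```bash
python3 -c "
from h import *
f=grab('side','s3'); crop(f,140,240,290,400,4,'s3c')
f=grab('top','t3'); crop(f,110,110,230,230,5,'t3c')"
```

```text
(no output)
```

View pics/s3c.png

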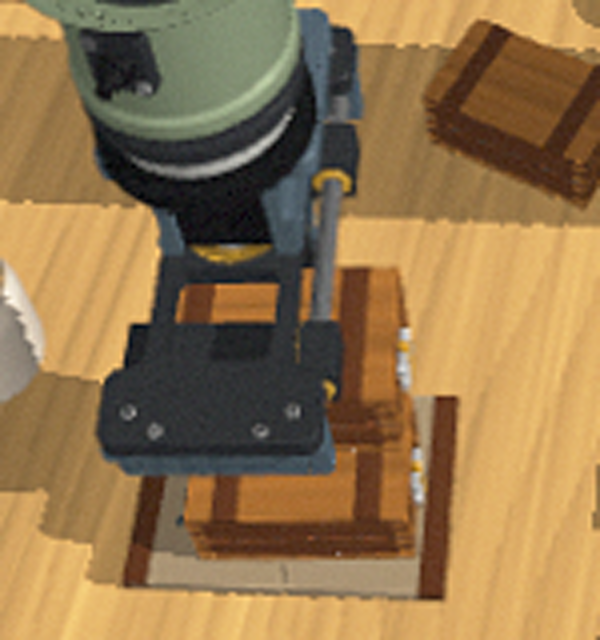

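View pics/t3c.png

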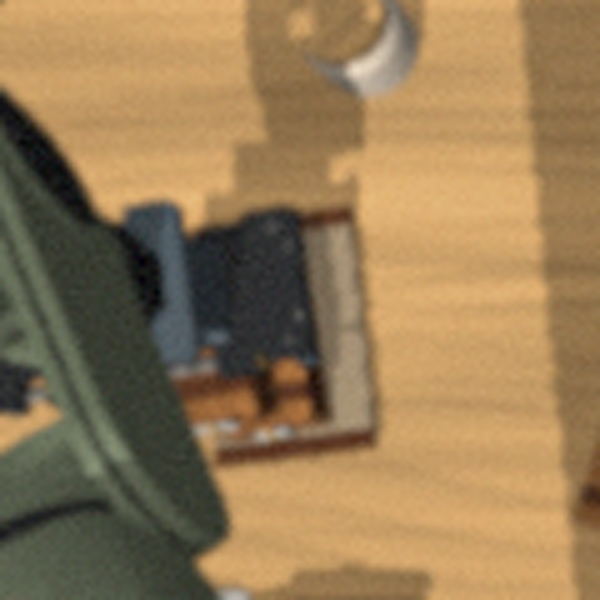

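```bash
cat >> h.py <<'E'
def box(x,y,yaw,z0,z1,lx=100,ly=60):
    a=np.radians(yaw);c,s=np.cos(a),np.sin(a); B=[(1,1),(1,-1),(-1,-1),(-1,1)]
    return np.array([[x+c*i*lx/2-s*j*ly/2,y+s*i*lx/2+c*j*ly/2,z] for z in(z1,z0) for i,j in B])
def overlay(f,n,boxes,x0,y0,x1,y1,s,name):
    o=cv2.resize(f[y0:y1,x0:x1],None,fx=s,fy=s,interpolation=cv2.INTER_CUBIC)
    for b,col in boxes:
        q=((proj(n,b)-[x0,y0]+.5)*s-.5).round().astype(int)
        for i in range(4):
            cv2.line(o,q[i],q[(i+1)%4],col,1); cv2.line(o,q[4+i],q[4+(i+1)%4],col,1); cv2.line(o,q[i],q[i+4],col,1)
    cv2.imwrite(f"pics/{name}.png",o)
E
python3 - <<'E'
from h import *
f=cv2.imread("pics/s3.png")
overlay(f,"side",[(box(511.6,361.3,10.4,126.4,174.4),(0,255,0)),(box(511.8,363,10.3,16,64),(255,255,0))],175,295,255,385,7,"o3")
E
```

```text
(no output)
```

View pics/o3.png

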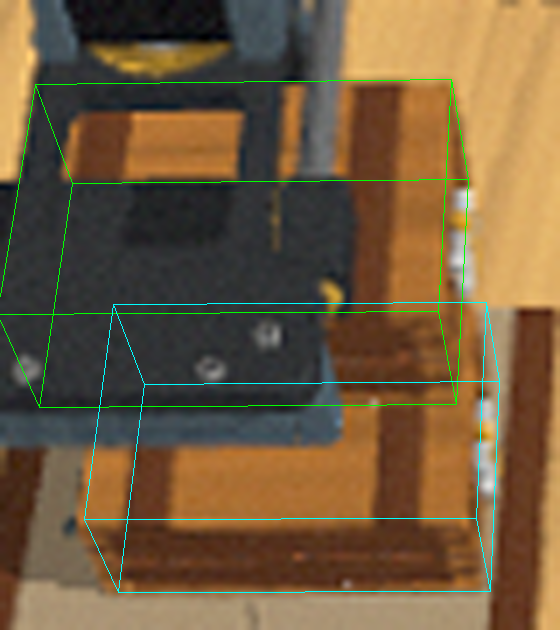

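```bash
python3 -c "
from h import *
go(512.5,363.2,84,190.35)"
```

```text
t 4.63 at [512.2 361.5 140.7] [ 1.7986e+02  9.0000e-02 -1.6960e+02] F [ 1.  -0.8 -4.7] w 59.6 || shift [-0.0011  0.0029  0.1133] turn 0.0012 rows>= 2.0
```

Call:
arm_command([
  [0.6,-0.0011,0.003,0.03,0],
  [0.6,-0.0011,0.003,0.07,0],
  [0.6,-0.0011,0.003,0.1,0],
  [0.6,-0.0011,0.003,0.11,0],
  [0.6,-0.0011,0.003,0.11,0],
  [0.6,-0.0011,0.003,0.11,0],
])

```text
time_s: 5.13
ee_pos: [513.1, 363.0, 86.1]
ee_rot: [179.8, 0.1, -169.6]
force: [-0.3, 0.0, -5.5]
gripper_width: 59.4
```

```bash
python3 -c "
from h import *
go(512.5,363.2,78,190.35)
f=grab('side','s4')
x,y,z=env.state()['ee_pos']
overlay(f,'side',[(box(x,y,10.4,z-13.1,z+34.9),(0,255,0)),(box(512.5,363.2,10.4,16,64),(255,255,0))],175,295,255,385,7,'o4')"
```

```text
t 5.13 at [513.1 363.   86.1] [ 1.7984e+02  1.2000e-01 -1.6965e+02] F [-0.3  0.  -5.5] w 59.4 || shift [0.0012 0.0006 0.0162] turn 0.0 rows>= 1.0
```

View pics/o4.png

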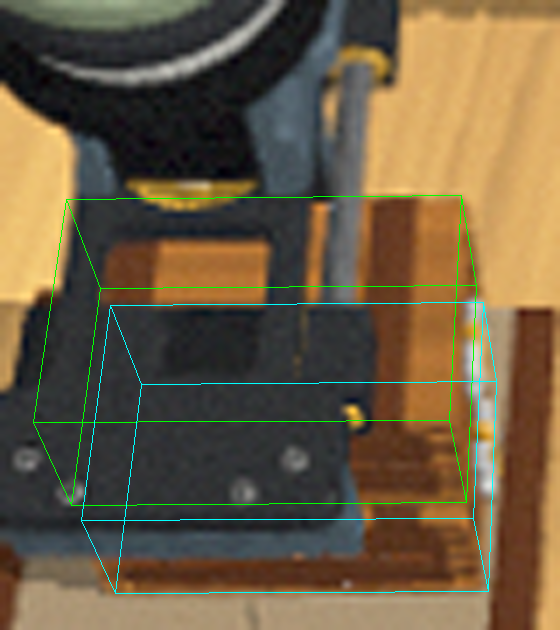

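Call:
arm_command([
  [0.6,0.0012,0.0006,0.008,0],
  [0.6,0.0012,0.0006,0.014,0],
  [0.6,0.0012,0.0006,0.016,0],
  [0.6,0.0012,0.0006,0.016,0],
])

```text
time_s: 5.52
ee_pos: [512.7, 363.5, 78.7]
ee_rot: [179.8, 0.2, -169.6]
force: [0.3, 0.1, -6.2]
gripper_width: 59.5
```

```bash
python3 -c "
from h import *
go(512.5,363.2,77,190.35)"
```

```text
t 5.52 at [512.7 363.5  78.7] [ 179.81    0.18 -169.63] F [ 0.3  0.1 -6.2] w 59.5 || shift [ 0.0004 -0.0005  0.0033] turn 0.0003 rows>= 1.0
```

Call:
arm_command([
  [0.6,0.0004,-0.0005,0.003,0],
  [0.6,0.0004,-0.0005,0.006,0],
  [0.6,0.0004,-0.0005,0.006,0],
])

```text
time_s: 5.77
ee_pos: [512.8, 363.5, 77.1]
ee_rot: [179.8, 0.2, -169.6]
force: [-1.9, -0.6, 3.7]
gripper_width: 60.0
```

```bash
python3 -c "
from h import *
go(512.5,363.2,75,190.35)"
```

```text
t 5.77 at [512.8 363.5  77.1] [ 179.79    0.25 -169.62] F [-1.9 -0.6  3.7] w 60.0 || shift [ 0.0006 -0.0004  0.0043] turn 0.0006 rows>= 1.0
```

Call:
arm_command([
  [0.33,0,0,0.0,0],
  [0.25,0,0,0.0,0],
  [0.1,0,0,0.0,0],
  [0,0,0,0,0],
  [0,0,0,0,0],
  [0,0,0,-0.04,0],
  [0,0,0,-0.1,0],
  [0,0,0,-0.18,0],
])

```text
time_s: 6.43
ee_pos: [510.9, 362.0, 165.1]
ee_rot: [179.9, -0.1, -169.6]
force: [0.3, 0.2, 0.3]
gripper_width: 91.2
```

```bash
python3 -c "
from h import *
go(451.3,128.7,150,161.8)"
```

```text
t 6.43 at [510.9 362.  165.1] [ 1.7995e+02 -1.2000e-01 -1.6963e+02] F [0.3 0.2 0.3] w 91.2 || shift [ 0.2011 -0.4375  0.0303] turn 0.635 rows>= 6.0
```

Clear of the mould; on to mould b.

Call:
arm_command([
  [0,0.2,-0.437,0.03,0.635],
  [0,0.2,-0.437,0.03,0.635],
  [0,0.2,-0.437,0.03,0.635],
  [0,0.2,-0.437,0.03,0.635],
  [0,0.2,-0.437,0.1,0.635],
  [0,0.2,-0.437,0.17,0.635],
  [0,0.2,-0.437,0.19,0.635],
  [0,0.2,-0.437,0.19,0.635],
])

```text
time_s: 7.1
ee_pos: [446.1, 125.6, 65.8]
ee_rot: [-179.6, -0.7, 161.6]
force: [-1.3, -0.1, 0.2]
gripper_width: 91.4
```

```bash
python3 - <<'E'
from h import *
go(451.3,128.7,10,161.8)
f=grab('side','s5'); overlay(f,"side",[(box(512.5,363.2,10.4,16,64),(255,255,0)),(box(512.5,363.2,10.4,64,112),(0,255,0))],160,290,260,390,6,"o5")
g=grab('top','t5'); overlay(g,"top",[(box(512.5,363.2,10.4,16,64),(255,255,0)),(box(512.5,363.2,10.4,64,112),(0,255,0))],120,140,200,220,8,"o5t")
crop(f,200,130,330,300,4,"s5c")
for n,im in(("side",f),("top",g)):
    x,y,w,i=edges(im,n,(512,363,10.4),112,rng=6,it=1,sign=signs(n,0)); print(n,np.round([x,y,w],1),{a:np.array(b).round(1).tolist() for a,b in i.items()})
E
```

```text
t 7.10 at [446.1 125.6  65.8] [-179.58   -0.7   161.63] F [-1.3 -0.1  0.2] w 91.4 || shift [-0.0093  0.01    0.1114] turn -0.0038 rows>= 2.0
side [510.5 364.4  10.5] {'X': [-52.400001525878906, 49.900001525878906], 'Y': [-29.200000762939453, 32.400001525878906], 'dyaw_long': [-0.10000000149011612, 0.4000000059604645], 'dyaw_short': [0.8999999761581421, 11.699999809265137], 'lx': 102.30000305175781, 'ly': 61.599998474121094}
top [514.5 363.3  11.1] {'X': [-47.70000076293945, 52.599998474121094], 'Y': [-30.299999237060547, 30.0], 'dyaw_long': [0.20000000298023224, 1.2999999523162842], 'dyaw_short': [11.0, 4.900000095367432], 'lx': 100.30000305175781, 'ly': 60.29999923706055}
```

View pics/o5.png

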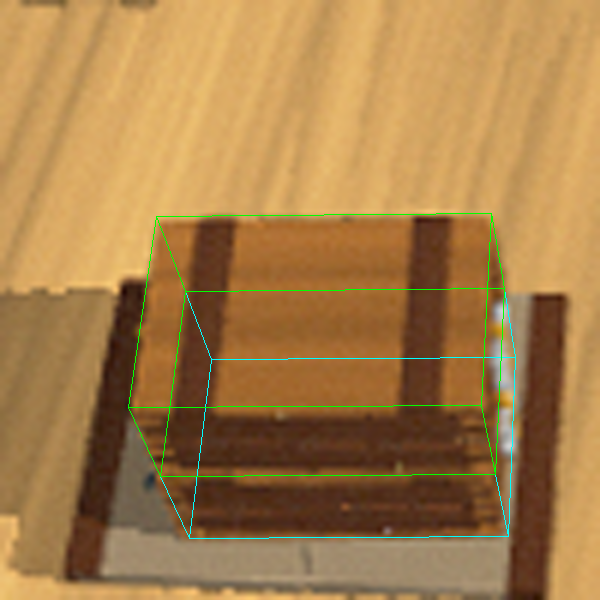

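View pics/o5t.png

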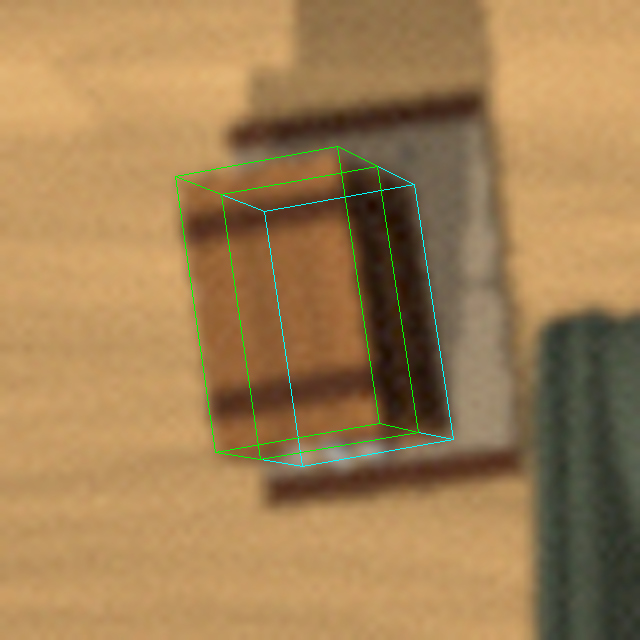

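View pics/s5c.png

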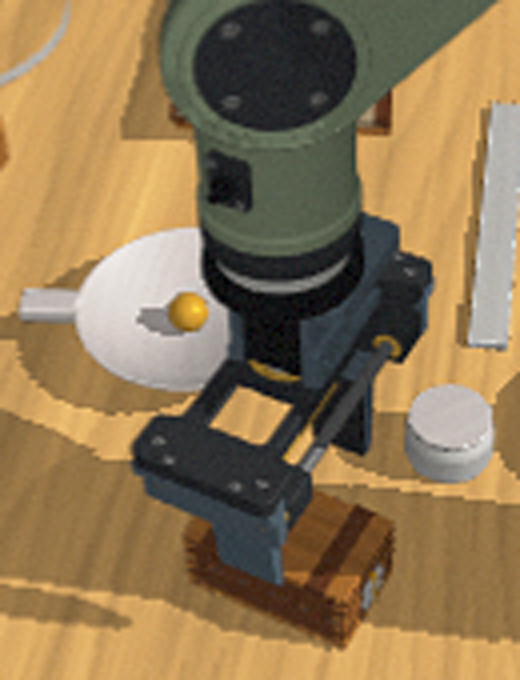

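```bash
python3 - <<'E'
from h import *
f=cv2.imread("pics/s5.png"); crop(f,176,350,256,384,10,"z5")
E
```

```text
(no output)
```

View pics/z5.png

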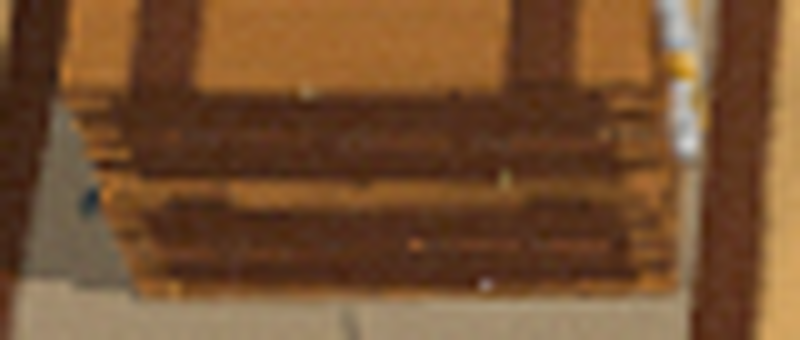

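```bash
python3 - <<'E'
from h import *
for nm in("s5","side0"):
    f=cv2.imread(f"pics/{nm}.png").astype(int)
    print(nm); 
    for c0,c1 in((198,205),(212,224),(190,193),(229,232)):
        print(c0,c1,[(r,int(f[r,c0:c1,2].mean())) for r in range(354,384)])
E
```

```text
s5
198 205 [(354, 162), (355, 161), (356, 158), (357, 164), (358, 156), (359, 102), (360, 74), (361, 77), (362, 77), (363, 91), (364, 82), (365, 78), (366, 76), (367, 73), (368, 133), (369, 144), (370, 118), (371, 72), (372, 78), (373, 78), (374, 83), (375, 94), (376, 78), (377, 75), (378, 100), (379, 133), (380, 152), (381, 161), (382, 160), (383, 160)]
212 224 [(354, 164), (355, 162), (356, 158), (357, 155), (358, 144), (359, 106), (360, 79), (361, 81), (362, 80), (363, 88), (364, 93), (365, 82), (366, 79), (367, 77), (368, 119), (369, 135), (370, 113), (371, 85), (372, 79), (373, 80), (374, 95), (375, 79), (376, 80), (377, 79), (378, 87), (379, 137), (380, 160), (381, 162), (382, 161), (383, 161)]
190 193 [(354, 94), (355, 91), (356, 93), (357, 93), (358, 82), (359, 75), (360, 78), (361, 75), (362, 77), (363, 87), (364, 85), (365, 75), (366, 75), (367, 71), (368, 129), (369, 131), (370, 109), (371, 83), (372, 82), (373, 85), (374, 109), (375, 113), (376, 101), (377, 100), (378, 140), (379, 136), (380, 152), (381, 162), (382, 159), (383, 160)]
229 232 [(354, 97), (355, 95), (356, 9
[... 1046 characters left out ...]
(354, 157), (355, 152), (356, 150), (357, 145), (358, 148), (359, 155), (360, 165), (361, 168), (362, 162), (363, 156), (364, 156), (365, 155), (366, 159), (367, 151), (368, 149), (369, 141), (370, 102), (371, 81), (372, 79), (373, 81), (374, 102), (375, 112), (376, 101), (377, 97), (378, 135), (379, 133), (380, 149), (381, 160), (382, 155), (383, 158)]
229 232 [(354, 93), (355, 93), (356, 95), (357, 89), (358, 90), (359, 88), (360, 87), (361, 88), (362, 87), (363, 89), (364, 87), (365, 88), (366, 89), (367, 88), (368, 93), (369, 78), (370, 76), (371, 81), (372, 79), (373, 77), (374, 93), (375, 85), (376, 77), (377, 74), (378, 104), (379, 124), (380, 160), (381, 158), (382, 156), (383, 156)]
```

```bash
python3 - <<'E'
from h import *
from scipy.optimize import brentq
# +y face line at long-axis coordinate u; find row at column 218 for edge at z with offset y
def row(z,yc,col=218):
    b=box(512,yc,10.4,z,z)[[0,3]]; q=proj("side",b); return np.interp(col,sorted(q[:,0]),q[np.argsort(q[:,0]),1])
for z in(16,64,112): print(z,[round(row(z,y),2) for y in(361,363,365)])
# transitions, 50% level subpixel, middle columns
for nm,lo,hi in(("s5",355,362),("s5",369,373),("side0",368,373)):
    f=cv2.imread(f"pics/{nm}.png").astype(float); v=f[:,212:224,2].mean(1)
    a,b=v[lo-3:lo+1].mean(),80
    r=np.arange(lo,hi); t=(a+b)/2 if nm!="s5" or lo<360 else 115
    i=[k for k in r if v[k]>=t>v[k+1]][0]; print(nm,i+(v[i]-t)/(v[i]-v[i+1]))
E
```

```text
16 [np.float64(378.03), np.float64(379.05), np.float64(380.07)]
64 [np.float64(367.58), np.float64(368.63), np.float64(369.7)]
112 [np.float64(355.99), np.float64(357.08), np.float64(358.19)]
s5 358.59579694323145
s5 369.9188191881919
side0 369.8612089201878
```

```bash
python3 - <<'E'
from h import *
f=cv2.imread("pics/s5.png").astype(float); f0=cv2.imread("pics/side0.png").astype(float)
b1=box(512.5,363.2,10.4,64,112); b0=box(512.5,363.2,10.4,16,64)
q1,q0=proj("side",b1),proj("side",b0)
print("pred a/ base corners +x+y top,bot; -x+y top,bot", q1[[0,4,3,7]].round(1).tolist(), q0[[0,4,3,7]].round(1).tolist())
def cross(im,r,lo,hi,rb=lambda p:p[...,2]-p[...,0]):
    v=rb(cv2.GaussianBlur(im,(0,0),.6)[r,lo:hi]); g=np.abs(np.diff(v)); k=np.argmax(g); 
    w=g[max(0,k-2):k+3]; return lo+(np.arange(max(0,k-2),max(0,k-2)+len(w))*w).sum()/w.sum()+.5
for nm,im in(("s5",f),("s0",f0)):
  for side,iq,(dl,dr) in(("+x",0,(-6,5)),("-x",3,(-5,6))):
    for lab,q in((("a",q1),("base",q0)) if nm=="s5" else (("base",q0),)):
        t,b=q[iq],q[iq+4]; D=[]
        for r in range(int(t[1])+3,int(b[1])):
            c=np.interp(r,[t[1],b[1]],[t[0],b[0]]); D.append(cross(im,r,int(c)+dl,int(c)+dr)-c)
        print(nm,side,lab,np.round(D,1),"med",round(np.median(D),2))
  # top face +-x edges
  for lab,q in ((("a",q1),) if nm=="s5" else (("base",q0),)):
    for side,i,j in(("+x",0,1),("-x",3,2)):
        D=[]
        for r in range(int(q[j][1])+3,int(q[i][1])-1):
            c=np.interp(r,[q[j][1],q[i][1]],[q[j][0],q[i][0]]); D.append(cross(im,r,int(c)-5,int(c)+5)-c)
        print(nm,lab,"topface",side,np.round(D,1),"med",round(np.median(D),2))
E
```

```text
pred a/ base corners +x+y top,bot; -x+y top,bot [[180.9, 357.4], [186.2, 368.9], [239.8, 357.0], [242.1, 368.6]] [[186.2, 368.9], [191.0, 379.2], [242.1, 368.6], [244.3, 379.0]]
s5 +x a [ 0.1 -0.4 -0.8  0.1  0.  -0.3 -0.1 -0.1] med -0.09
s5 +x base [-1.8 -1.3 -1.5 -1.6 -1.3 -1.3 -1.3 -1.3] med -1.32
s5 -x a [2.8 2.4 2.3 1.8 1.7 1.7 2.  1.4] med 1.89
s5 -x base [ 1.   0.7 -4.2  0.4 -4.5  0.4 -0.4] med 0.39
s5 a topface +x [ 1.6  1.4  0.4  0.9 -1.2 -0.5 -0.3 -0.2 -4.1 -4.2 -4.1  0.2  0.3  0.5
  0.4 -4.5 -0.3 -0.3 -0.   0.5  0.4  0.3  0.4  0.3  0.4  0.6  0.7  0.4] med 0.33
s5 a topface -x [1.  0.1 0.6 0.9 2.1 1.  1.  1.  0.3 1.  0.3 1.  1.  1.1 1.2 1.3 2.7 2.6
 1.1 1.4 1.4 1.4 0.8 1.4 1.4 1.2 1.2 0.7] med 1.09
s0 +x base [-1.7 -1.2 -1.4 -1.5 -1.4 -1.7 -1.4 -1.2] med -1.42
s0 -x base [ 0.9  0.5  0.4 -4.1 -4.5 -4.5 -0.5] med -0.5
s0 base topface +x [-0.8 -0.9 -1.1 -0.8 -0.7 -0.9 -0.9 -0.8 -0.8 -0.6 -0.5 -0.8 -0.8 -0.8
 -0.9 -1.3 -1.3 -1.  -0.7 -0.8 -0.8 -0.8 -0.7 -0.6 -0.6 -0.7] med -0.79
s0 base topface -x [-0.9 -0.7 -0.6 -0.6 -0.6 -0.6 -0.3 -0.3 -0.2  0.1  0.2 -0.4 -0.2 -0.1
 -0.2  1.4  1.9  2.1 -0.6  0.1  0.2  0.   0.1  0.1  0.1  0.2 -0.2] med -0.16
```

```bash
python3 - <<'E'
from h import *
for n,im0,im1 in(("top","top0","t5"),("side","side0","s5")):
    for lab,nm,z in(("base",im0,64),("a",im1,112)):
        f=cv2.imread(f"pics/{nm}.png")
        p=cv2.GaussianBlur(rect(f,n,512.5,363.2,10.4,z),(0,0),2).astype(float)
        v=p[220-80:220+80,:,2].mean(0); sat=(p[...,2]-p[...,0])[140:300].mean(0)
        out=[]
        for u in(-33,33):
            c=int((75+u)*4); seg=v[c-40:c+40]; k=np.argmin(seg)+c-40
            w=np.clip(v[k-30:k+31].max()*.5+v[k]*.5-v[k-30:k+31],0,None); out.append(((np.arange(k-30,k+31)*w).sum()/w.sum()+.5)/4-75)
        print(n,lab,"strap centres",np.round(out,2),"mid",round(np.mean(out),2),"sat edges",[ (np.argmax(np.abs(np.diff(sat))[int((75+e)*4)-24:int((75+e)*4)+24])+int((75+e)*4)-24)/4-75 for e in(-50,50)])
E
```

```text
top base strap centres [-31.59  32.42] mid 0.41 sat edges [np.float64(-50.75), np.float64(49.75)]
top a strap centres [-33.74  30.22] mid -1.76 sat edges [np.float64(-52.75), np.float64(46.75)]
side base strap centres [-29.29  34.39] mid 2.55 sat edges [np.float64(-49.5), np.float64(51.0)]
side a strap centres [-31.69  32.17] mid 0.24 sat edges [np.float64(-51.5), np.float64(49.0)]
```

```bash
python3 -c "
from h import *
go(512.5,363.4,170,190.4)"
```

```text
t 7.20 at [451.8 129.   70.1] [-179.98   -0.18  161.72] F [ 1.2 -1.   0.5] w 91.8 || shift [ 0.0323  0.4831 -0.1998] turn -0.6374 rows>= 7.0
```

Call:
arm_command([
  [0,0.0,0.03,-0.08,-0.1],
  [0,0.01,0.08,-0.15,-0.2],
  [0,0.02,0.15,-0.2,-0.35],
  [0,0.0323,0.483,-0.2,-0.637],
  [0,0.0323,0.483,-0.2,-0.637],
  [0,0.0323,0.483,-0.2,-0.637],
  [0,0.0323,0.483,-0.2,-0.637],
  [0,0.0323,0.483,-0.2,-0.637],
])

```text
time_s: 7.87
ee_pos: [514.8, 372.5, 172.4]
ee_rot: [179.6, 0.3, -169.3]
force: [0.4, -0.6, 0.5]
gripper_width: 91.4
```

```bash
python3 -c "
from h import *
go(512.5,363.4,77,190.4)"
```

```text
t 7.87 at [514.8 372.5 172.4] [ 179.56    0.28 -169.31] F [ 0.4 -0.6  0.5] w 91.4 || shift [ 0.0088 -0.0186  0.1907] turn 0.0066 rows>= 3.0
```

Call:
arm_command([
  [0,0.0,0.0,0.02,0.0],
  [0,0.0,0.0,0.04,0.0],
  [0,0.0,0,0.06,0.0],
])

```text
time_s: 8.12
ee_pos: [514.6, 372.9, 142.4]
ee_rot: [179.6, 0.3, -169.3]
force: [0.2, -0.3, -0.2]
gripper_width: 91.5
```

```bash
python3 -c "
from h import *
go(512.5,363.4,78,190.4)"
```

```text
t 8.12 at [514.6 372.9 142.4] [ 179.55    0.33 -169.27] F [ 0.2 -0.3 -0.2] w 91.5 || shift [ 0.0083 -0.0189  0.1285] turn 0.0074 rows>= 2.0
```

Call:
arm_command([
  [0,0.008,-0.019,0.0,0.007],
  [0,0.008,-0.019,0.03,0.007],
  [0,0.008,-0.019,0.07,0.007],
  [0,0.008,-0.019,0.11,0.007],
  [0,0.008,-0.019,0.1285,0.007],
  [0,0.008,-0.019,0.1285,0.007],
  [0,0.008,-0.019,0.1285,0.007],
])

```text
time_s: 8.7
ee_pos: [512.7, 362.3, 78.2]
ee_rot: [179.6, 0.3, -169.6]
force: [-0.6, 1.4, 1.0]
gripper_width: 91.1
```

```bash
python3 -c "
from h import *
go(512.5,363.4,78,190.4)"
```

```text
t 8.70 at [512.7 362.3  78.2] [ 179.57    0.29 -169.65] F [-0.6  1.4  1. ] w 91.1 || shift [-0.0001  0.0022  0.0005] turn -0.001 rows>= 1.0
```

Call:
arm_command([
  [0,0.0,0.002,0,0],
  [0.2,0.0,0.002,0,0],
  [0.6,0.0,0.002,0,0],
  [0.6,0.0,0.002,0,0],
  [0.6,0.0,0.002,0,0],
  [0.6,0.0,0.002,0,0],
])

```text
time_s: 9.2
ee_pos: [512.6, 363.4, 78.5]
ee_rot: [179.6, 0.3, -169.6]
force: [-0.2, -0.0, -0.6]
gripper_width: 60.8
```

```bash
python3 -c "
from h import *
go(512.5,363.4,80,190.4)"
```

```text
t 9.20 at [512.6 363.4  78.5] [ 179.56    0.32 -169.64] F [-0.2 -0.  -0.6] w 60.8 || shift [ 0.0001  0.     -0.003 ] turn -0.0009 rows>= 1.0
```

Call:
arm_command([
  [0.6,0,0,-0.008,0],
  [0.6,0,0,-0.016,0],
  [0.6,-0.0023,-0.0006,-0.016,0],
  [0.6,-0.0046,-0.001,-0.016,0],
  [0.6,-0.0046,-0.001,-0.016,0],
  [0.6,-0.0046,-0.001,-0.016,0],
])

```text
time_s: 9.7
ee_pos: [514.7, 363.1, 86.1]
ee_rot: [179.6, 0.3, -169.6]
force: [-0.1, -0.0, -5.4]
gripper_width: 59.9
```

```bash
python3 -c "
from h import *
go(514.9,363.2,79,190.4)"
```

```text
t 9.70 at [514.7 363.1  86.1] [ 179.58    0.27 -169.65] F [-0.1 -0.  -5.4] w 59.9 || shift [-0.0004  0.0001  0.0141] turn -0.001 rows>= 1.0
```

Call:
arm_command([
  [0.6,-0.0004,0,0.006,0],
  [0.6,-0.0004,0,0.012,0],
  [0.6,-0.0004,0,0.015,0],
  [0.6,-0.0004,0,0.018,0],
  [0.6,-0.0004,0,0.019,0],
])

```text
time_s: 10.12
ee_pos: [514.7, 363.0, 78.5]
ee_rot: [179.6, 0.3, -169.6]
force: [-3.5, -2.8, 9.7]
gripper_width: 60.0
```

```bash
python3 -c "
from h import *
go(514.9,363.2,78,190.4)"
```

```text
t 10.12 at [514.7 363.   78.5] [ 179.59    0.27 -169.64] F [-3.5 -2.8  9.7] w 60.0 || shift [-0.0004  0.0003  0.001 ] turn -0.0009 rows>= 1.0
```

Seated. Release, rise and return to mould b.

Call:
arm_command([
  [0.33,0,0,0.0,0],
  [0.25,0,0,0.0,0],
  [0.1,0,0,0.0,0],
  [0,0,0,0,0],
  [0,0,0,0,0],
  [0,0,0,-0.04,0],
  [0,0,0,-0.1,0],
  [0,0,0,-0.18,0],
])

```text
time_s: 10.78
ee_pos: [512.8, 361.3, 166.4]
ee_rot: [179.8, -0.1, -169.6]
force: [0.0, 0.4, -0.5]
gripper_width: 91.0
```

```bash
python3 -c "
from h import *
go(451.8,128.7,130,161.8)"
```

```text
t 10.78 at [512.8 361.3 166.4] [ 1.7975e+02 -9.0000e-02 -1.6964e+02] F [ 0.   0.4 -0.5] w 91.0 || shift [ 0.2036 -0.436   0.0713] turn 0.6346 rows>= 6.0
```

Call:
arm_command([
  [0,0.2,-0.43,0.0,0.635],
  [0,0.2,-0.43,0.0,0.635],
  [0,0.2,-0.43,0.02,0.635],
  [0,0.2,-0.43,0.06,0.635],
  [0,0.2,-0.43,0.1,0.635],
  [0,0.2,-0.43,0.14,0.635],
  [0,0.2036,-0.436,0.18,0.635],
  [0,0.2036,-0.436,0.18,0.635],
])

```text
time_s: 11.45
ee_pos: [446.7, 125.7, 71.6]
ee_rot: [-179.8, -0.7, 161.6]
force: [-0.4, -0.4, -0.8]
gripper_width: 90.9
```

```bash
cat >> h.py <<'E'
def straps(f,n,cx,cy,yaw,z):
    p=cv2.GaussianBlur(rect(f,n,cx,cy,yaw,z),(0,0),2).astype(float); v=p[140:300,:,2].mean(0); out=[]
    for u in(-33,33):
        c=int((75+u)*4); k=np.argmin(v[c-40:c+40])+c-40
        w=np.clip(v[k-30:k+31].max()*.5+v[k]*.5-v[k-30:k+31],0,None); out.append(((np.arange(k-30,k+31)*w).sum()/w.sum()+.5)/4-75)
    return np.round(out,2),round(np.mean(out),2)
E
python3 - <<'E'
from h import *
go(451.8,128.7,10,161.8)
f=grab('side','s6'); g=grab('top','t6')
T,S=cv2.imread("pics/top0.png"),cv2.imread("pics/side0.png")
for n,a,b in(("top",T,g),("side",S,f)):
    print(n,"a0",straps(a,n,643.3,124.1,-7.7,48),"b0",straps(a,n,451.3,128.7,-18.2,48),"base",straps(a,n,512.5,363.2,10.4,64),"a now",straps(b,n,512.5,363.2,10.4,112))
    for im,z,l in((a,64,"base"),(b,112,"a")):
        x,y,w,i=edges(im,n,(513,363,10.4),z,rng=5,it=1,sign=signs(n,0)); print(l,np.round([y,w],1),i["Y"],i["dyaw_long"])
v=f[:,212:224,2].astype(float).mean(1); print(v[355:362].round(),v[366:373].round())
crop(f,176,350,256,384,10,"z6")
E
```

```text
t 11.45 at [446.7 125.7  71.6] [-179.81   -0.73  161.61] F [-0.4 -0.4 -0.8] w 90.9 || shift [-0.0094  0.0093  0.1231] turn -0.0043 rows>= 2.0
top a0 (array([-31.97,  31.96]), np.float64(-0.01)) b0 (array([-32.57,  31.42]), np.float64(-0.58)) base (array([-31.59,  32.42]), np.float64(0.41)) a now (array([-31.81,  32.15]), np.float64(0.17))
base [362.9  11.3] (np.float32(-30.2), np.float32(29.6)) [0.2 1.7]
a [362.2  10.5] (np.float32(-31.1), np.float32(29.0)) [-0.1  0.4]
side a0 (array([-30.41,  33.91]), np.float64(1.75)) b0 (array([-31.36,  32.5 ]), np.float64(0.57)) base (array([-29.29,  34.39]), np.float64(2.55)) a now (array([-29.53,  34.2 ]), np.float64(2.33))
base [364.1  10.4] (np.float32(-29.8), np.float32(32.2)) [ 0.2 -0.3]
a [363.8  10.7] (np.float32(-29.6), np.float32(31.4)) [0.5 0. ]
[160. 158. 168. 117.  79.  81.  81.] [ 77. 114. 131. 144. 118.  84.  80.]
```

View pics/z6.png

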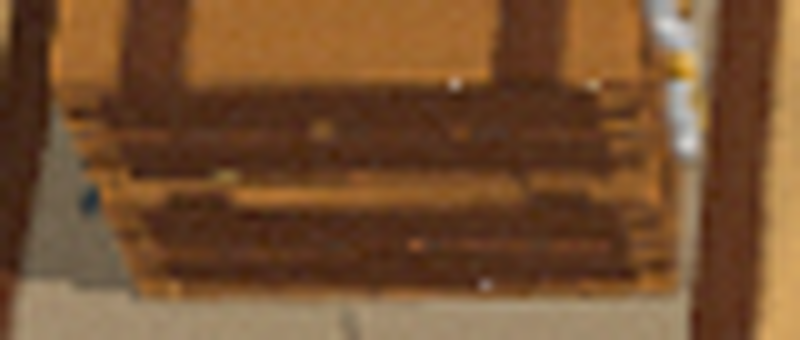

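Call:
arm_command([
  [0,-0.009,0.0093,0,-0.004],
  [0,-0.009,0.0093,0.0,-0.004],
  [0,-0.009,0.0093,0.0,-0.004],
])

```text
time_s: 11.8
ee_pos: [459.8, 133.5, 77.1]
ee_rot: [179.7, -0.1, 162.0]
force: [-0.9, 0.3, 0.6]
gripper_width: 90.9
```

```bash
python3 -c "
from h import *
go(451.3,128.7,11,161.8)"
```

```text
t 11.80 at [459.8 133.5  77.1] [ 1.7970e+02 -5.0000e-02  1.6198e+02] F [-0.9  0.3  0.6] w 90.9 || shift [ 0.0131 -0.015   0.1322] turn 0.0041 rows>= 2.0
```

Call:
arm_command([
  [0,0.013,-0.015,0.0,0.004],
  [0,0.013,-0.015,0.02,0.004],
  [0,0.013,-0.015,0.06,0.004],
  [0,0.013,-0.015,0.06,0.004],
  [0,0.013,-0.015,0.06,0.004],
])

```text
time_s: 12.22
ee_pos: [450.4, 128.5, 47.1]
ee_rot: [179.8, -0.1, 161.8]
force: [0.2, 0.1, -0.7]
gripper_width: 91.2
```

```bash
python3 -c "
from h import *
go(451.3,128.7,11,161.8)"
```

```text
t 12.22 at [450.4 128.5  47.1] [ 1.7976e+02 -1.4000e-01  1.6183e+02] F [ 0.2  0.1 -0.7] w 91.2 || shift [-0.0018  0.0007  0.0721] turn 0.0006 rows>= 1.0
```

Call:
arm_command([
  [0,-0.0018,0.0007,0.03,0],
  [0,-0.0018,0.0007,0.06,0],
  [0,-0.0018,0.0007,0.07,0],
  [0,-0.0018,0.0007,0.07,0],
  [0.6,-0.0018,0.0007,0.07,0],
  [0.6,-0.0018,0.0007,0.07,0],
  [0.6,-0.0018,0.0007,0.07,0],
  [0.6,-0.0018,0.0007,0.07,0],
])

```text
time_s: 12.88
ee_pos: [451.8, 128.8, 12.8]
ee_rot: [179.7, -0.1, 161.8]
force: [0.2, 0.8, -0.3]
gripper_width: 67.5
```

Call:
arm_command([
  [0.6,0,0,0,0],
  [0.6,0,0,0,0],
])

```text
time_s: 13.05
ee_pos: [451.8, 128.7, 13.1]
ee_rot: [179.7, -0.1, 161.8]
force: [-0.8, -0.5, 2.1]
gripper_width: 59.9
```

```bash
python3 -c "
from h import *
go(514,363.4,210,190.4)"
```

```text
t 13.05 at [451.8 128.7  13.1] [ 1.7972e+02 -6.0000e-02  1.6185e+02] F [-0.8 -0.5  2.1] w 59.9 || shift [ 0.0284  0.4867 -0.3914] turn -0.6345 rows>= 8.0
```

Call:
arm_command([
  [0.6,0,0,-0.03,0],
  [0.6,0,0,-0.1,0],
  [0.6,0,0,-0.18,0],
  [0.6,0,0,-0.26,0],
  [0.6,0,0.04,-0.32,-0.05],
  [0.6,0,0.1,-0.37,-0.15],
  [0.6,0.01,0.17,-0.39,-0.25],
  [0.6,0.015,0.24,-0.39,-0.35],
])

```text
time_s: 13.72
ee_pos: [482.9, 245.6, 211.5]
ee_rot: [179.6, 0.3, 177.7]
force: [0.4, -0.7, -5.2]
gripper_width: 60.0
```

```bash
python3 -c "
from h import *
go(514,363.4,190,190.4)"
```

```text
t 13.72 at [482.9 245.6 211.5] [179.57   0.27 177.74] F [ 0.4 -0.7 -5.2] w 60.0 || shift [-0.0527  0.2375  0.0451] turn -0.2813 rows>= 3.0
```

Call:
arm_command([
  [0.6,-0.015,0.07,0.0,-0.1],
  [0.6,-0.03,0.14,0.01,-0.18],
  [0.6,-0.045,0.2,0.03,-0.25],
  [0.6,-0.0527,0.23,0.045,-0.281],
  [0.6,-0.0527,0.2375,0.045,-0.281],
  [0.6,-0.0527,0.2375,0.045,-0.281],
  [0.6,-0.0527,0.2375,0.045,-0.281],
])

```text
time_s: 14.3
ee_pos: [513.3, 362.2, 189.2]
ee_rot: [179.7, 0.2, -169.6]
force: [0.6, -0.9, -5.2]
gripper_width: 59.8
```

```bash
python3 -c "
from h import *
go(514.3,363.4,140,190.4)"
```

```text
t 14.30 at [513.3 362.2 189.2] [ 179.74    0.22 -169.64] F [ 0.6 -0.9 -5.2] w 59.8 || shift [-0.002   0.0015  0.0985] turn -0.0009 rows>= 2.0
```

Call:
arm_command([
  [0.6,-0.002,0.0018,0.02,0],
  [0.6,-0.002,0.0018,0.05,0],
  [0.6,-0.002,0.0018,0.085,0],
  [0.6,-0.002,0.0018,0.108,0],
  [0.6,-0.002,0.0018,0.114,0],
  [0.6,-0.002,0.0018,0.114,0],
  [0.6,-0.002,0.0018,0.114,0],
])

```text
time_s: 14.88
ee_pos: [514.7, 363.4, 132.8]
ee_rot: [179.7, 0.3, -169.7]
force: [-0.2, -0.1, -4.8]
gripper_width: 59.7
```

```bash
python3 - <<'E'
from h import *
go(514.4,363.4,126,190.4)
f=grab('side','s7'); z=env.state()['ee_pos'][2]-13.1
x,y=env.state()['ee_pos'][:2]
overlay(f,'side',[(box(x-.5,y,10.4,z,z+48),(0,255,0))],165,265,265,385,6,'o7')
E
```

```text
t 14.88 at [514.7 363.4 132.8] [ 179.72    0.27 -169.67] F [-0.2 -0.1 -4.8] w 59.7 || shift [0.0007 0.0001 0.0137] turn -0.0017 rows>= 1.0
```

View pics/o7.png

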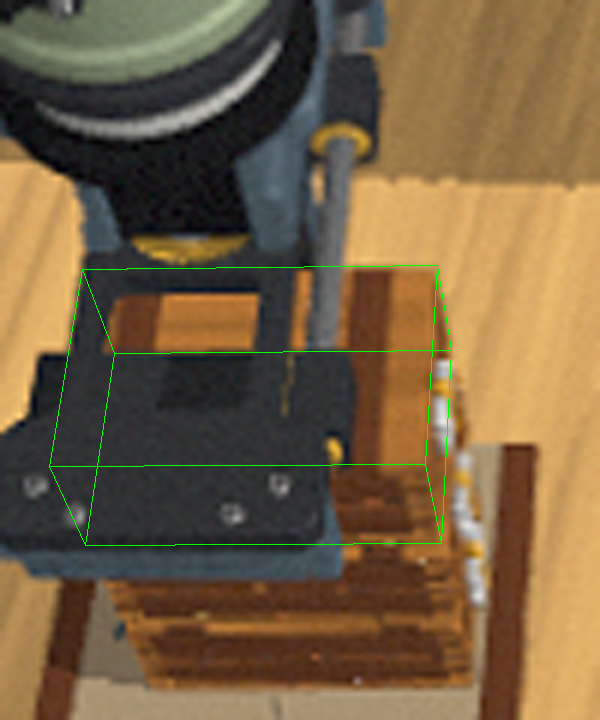

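Call:
arm_command([
  [0.6,0.0007,0,0.006,0],
  [0.6,0.0007,0,0.01,0],
  [0.6,0.0007,0,0.013,0],
  [0.6,0.0007,0,0.016,0],
  [0.6,0.0007,0,0.018,0],
])

```text
time_s: 15.35
ee_pos: [514.8, 363.8, 125.3]
ee_rot: [179.7, 0.4, -169.7]
force: [-1.2, -0.7, 5.1]
gripper_width: 59.9
```

```bash
python3 -c "
from h import *
go(514.4,363.4,126,190.4)"
```

```text
t 15.35 at [514.8 363.8 125.3] [ 179.68    0.36 -169.66] F [-1.2 -0.7  5.1] w 59.9 || shift [ 0.0009 -0.0006 -0.0014] turn -0.0014 rows>= 1.0
```

Call:
arm_command([
  [0.33,0,0,0.0,0],
  [0.25,0,0,0.0,0],
  [0.1,0,0,0.0,0],
  [0,0,0,0,0],
  [0,0,0,0,0],
  [0,0,0,-0.04,0],
  [0,0,0,-0.1,0],
  [0,0,0,-0.16,0],
])

```text
time_s: 16.02
ee_pos: [513.8, 362.9, 205.3]
ee_rot: [179.7, 0.2, -169.7]
force: [0.6, 0.8, 0.2]
gripper_width: 91.0
```

```bash
python3 -c "
from h import *
go(451,100,190,175)"
```

```text
t 16.02 at [513.8 362.9 205.3] [ 179.74    0.22 -169.66] F [0.6 0.8 0.2] w 91.0 || shift [ 0.2181 -0.4948  0.0275] turn 0.3408 rows>= 7.0
```

Call:
arm_command([
  [0,0.03,-0.08,0,0.05],
  [0,0.08,-0.16,0,0.1],
  [0,0.12,-0.24,0,0.2],
  [0,0.16,-0.32,0,0.28],
  [0,0.19,-0.39,0,0.34],
  [0,0.21,-0.43,0,0.34],
  [0,0.22,-0.45,0,0.34],
  [0,0.22,-0.45,0,0.34],
])

```text
time_s: 16.68
ee_pos: [445.4, 120.0, 204.3]
ee_rot: [179.7, 0.2, 174.9]
force: [0.6, 0.7, 0.4]
gripper_width: 91.0
```

```bash
python3 - <<'E'
from h import *
go(451,100,190,175)
f=grab('side','s8'); g=grab('top','t8')
A,S=cv2.imread("pics/t6.png"),cv2.imread("pics/s6.png"); T0,S0=cv2.imread("pics/top0.png"),cv2.imread("pics/side0.png")
for n,l in(("top",((T0,64,"base"),(A,112,"a"),(g,160,"b"))),("side",((S0,64,"base"),(S,112,"a"),(f,160,"b")))):
    for im,z,k in l:
        x,y,w,i=edges(im,n,(513.5,363,10.4),z,rng=5,it=1,sign=signs(n,0)); print(n,k,"x",straps(im,n,512.5,363.2,10.4,z)[1],"y,yaw",np.round([y,w],1),i["Y"],i["dyaw_long"])
o=cv2.resize(f[280:385,165:265],None,fx=6,fy=6,interpolation=cv2.INTER_CUBIC); cv2.imwrite("pics/o8.png",o)
E
```

```text
t 16.68 at [445.4 120.  204.3] [1.7970e+02 1.7000e-01 1.7486e+02] F [0.6 0.7 0.4] w 91.0 || shift [-0.0147 -0.0389  0.0284] turn -0.0032 rows>= 1.0
top base x 0.41 y,yaw [363.1  11.6] (np.float32(-30.1), np.float32(29.7)) [0.5 1.8]
top a x 0.17 y,yaw [362.7  10.8] (np.float32(-30.9), np.float32(29.2)) [0.2 0.5]
top b x 1.13 y,yaw [363.1  10.8] (np.float32(-30.5), np.float32(30.3)) [0.5 0.2]
side base x 2.55 y,yaw [364.1  10.1] (np.float32(-29.8), np.float32(32.3)) [ 0.3 -0.9]
side a x 2.33 y,yaw [363.8  10.5] (np.float32(-29.6), np.float32(31.4)) [ 0.1 -0. ]
side b x 3.22 y,yaw [364.7  10.9] (np.float32(-29.1), np.float32(32.6)) [ 1. -0.]
```

View pics/o8.png

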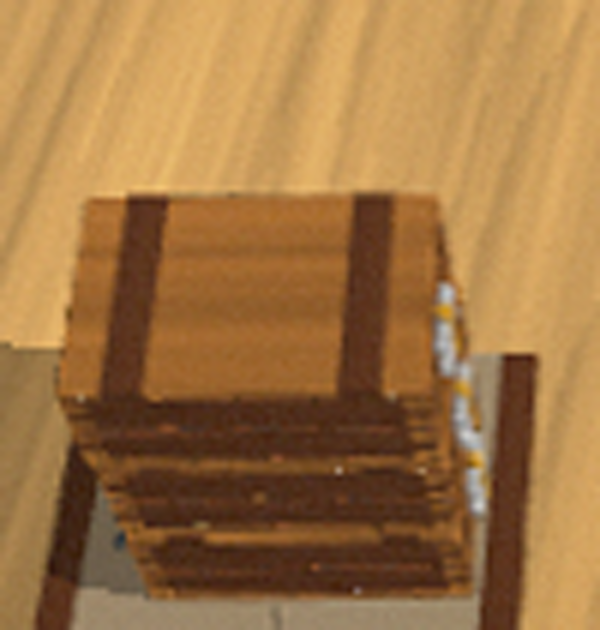

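View pics/t8.png

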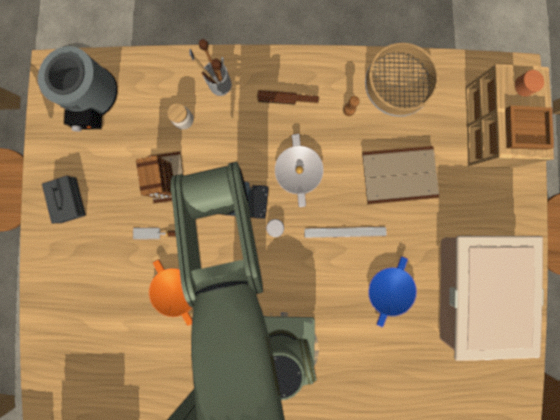

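```bash
python3 - <<'E'
from h import *
for n,nm,(x0,y0,x1,y1) in(("top","t8",(268,128,332,212)),("side","s8",(195,175,300,240)),("top","top0",(268,128,332,212)),("side","side0",(195,175,300,240))):
    f=cv2.imread(f"pics/{nm}.png"); s=6
    c=cv2.resize(f[y0:y1,x0:x1],None,fx=s,fy=s,interpolation=cv2.INTER_CUBIC)
    h=cv2.cvtColor(c,cv2.COLOR_BGR2HSV); m=((h[...,1]<60)&(h[...,2]>85)).astype(np.uint8)
    m=cv2.morphologyEx(m,cv2.MORPH_OPEN,np.ones((5,5)))
    cs,_=cv2.findContours(m,cv2.RETR_EXTERNAL,cv2.CHAIN_APPROX_NONE); ct=max(cs,key=cv2.contourArea)
    o=c.copy(); cv2.drawContours(o,[ct],-1,(0,255,0),1); cv2.imwrite(f"pics/d_{nm}.png",o)
    w=plane(n,(ct[:,0,:]+.5)/s-.5+[x0,y0],32)[:,:2]
    cen=np.median(w,0)
    for _ in range(10):
        r=np.hypot(*(w-cen).T); k=r<79; A=np.c_[2*w[k],np.ones(k.sum())]; b=(w[k]**2).sum(1); q=np.linalg.lstsq(A,b,rcond=None)[0]; cen=q[:2]; R=np.sqrt(q[2]+cen@cen)
    d=w-cen; r=np.hypot(*d.T)
    out=[]
    for sg in(1,-1):
        k=(r>85)&(d[:,0]*sg>0)&(r<103); v=d[k]; u=v.mean(0); out.append((np.degrees(np.arctan2(*(sg*u)[::-1])).round(2),r[(d[:,0]*sg>0)].max().round(1)))
    # ball
    b=((h[...,1]>110)&(h[...,0]>10)&(h[...,0]<35)&(m==0)).astype(np.uint8)
    num,lab,st,ce=cv2.connectedComponentsWithStats(b); cc=plane(n,(cen*0+[0,0]),0)
    P32=proj(n,[[cen[0],cen[1],23]])[0]; j=min(range(1,num),key=lambda i:np.hypot(*(ce[i]/s+[x0,y0]-P32))+(1e3 if st[i][4]<60 else 0))
    print(nm,"centre",cen.round(1),"R",R.round(1),"ears",out,"ball",plane(n,(ce[j]+.5)/s-.5+[x0,y0],23)[0].round(1),st[j][4]/36)
E
```

```text
t8 centre [548. -48.] R 72.4 ears [(np.float64(6.17), np.float64(109.0)), (np.float64(5.65), np.float64(111.7))] ball [548.4 -49.5  23. ] 40.638888888888886
s8 centre [582.5 -27.8] R 56.3 ears [(np.float64(nan), np.float64(76.5)), (np.float64(nan), np.float64(84.9))] ball [561.4 -33.1  23. ] 3671.8888888888887
top0 centre [546.9 -47.7] R 71.9 ears [(np.float64(5.74), np.float64(109.7)), (np.float64(5.96), np.float64(110.0))] ball [548.8 -49.5  23. ] 38.72222222222222
side0 centre [547.9 -46.7] R 72.9 ears [(np.float64(8.88), np.float64(109.6)), (np.float64(2.64), np.float64(110.9))] ball [550.  -49.2  23. ] 74.75<stdin>:16: RuntimeWarning: Mean of empty slice.
  ret = um.true_divide(
```

```bash
python3 - <<'E'
import cv2,numpy as np
a=[cv2.imread(f"pics/d_{n}.png") for n in("t8","s8")]
H=max(i.shape[0] for i in a); o=np.hstack([cv2.copyMakeBorder(i,0,H-i.shape[0],0,0,0) for i in a]); print(o.shape)
cv2.imwrite("pics/d8.png",cv2.resize(o,None,fx=.75,fy=.75))
E
```

```text
(504, 1014, 3)
```

View pics/d8.png

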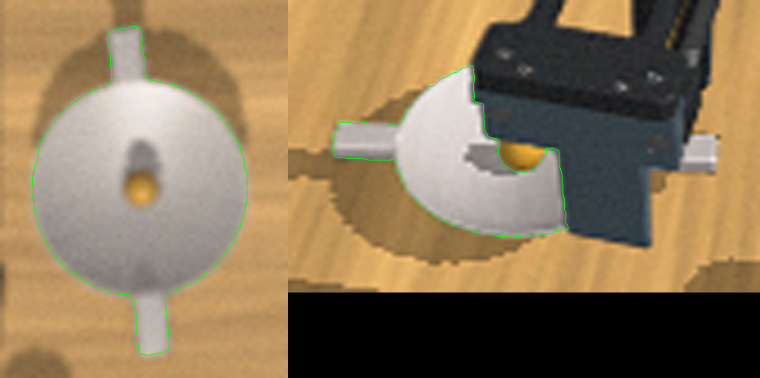

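```bash
python3 - <<'E'
from h import *
f=cv2.imread("pics/t8.png"); crop(f,350,130,450,215,8,"eb")
f=cv2.imread("pics/side0.png"); crop(f,235,105,310,175,8,"ebs")
E
```

```text
(no output)
```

View pics/eb.png

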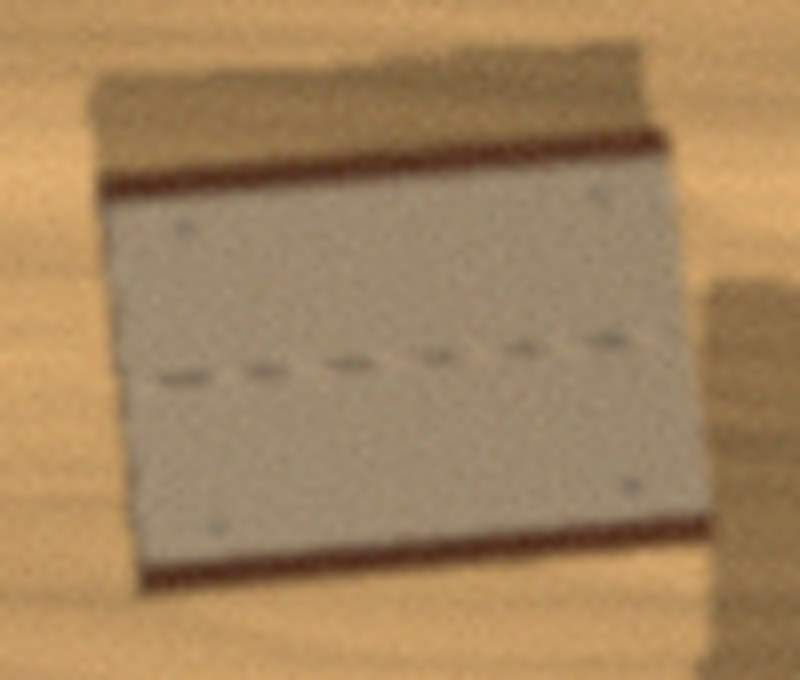

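View pics/ebs.png

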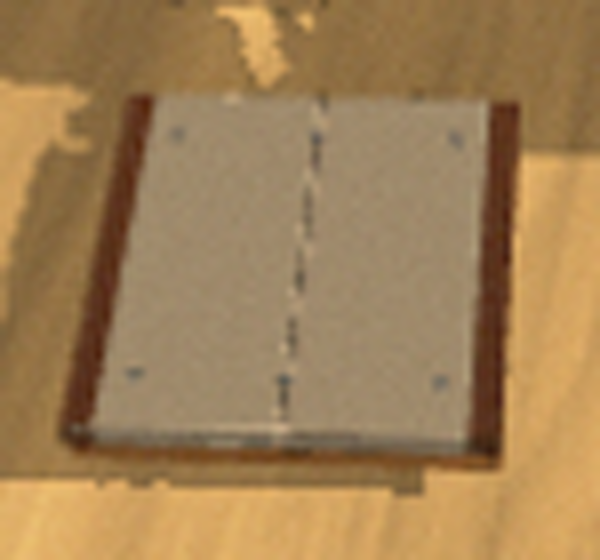

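```bash
python3 - <<'E'
from h import *
for n,c,o in(("top",[(103,178),(668,135),(713,522),(140,588)],(350,130)),("side",[(130,95),(520,100),(500,450),(68,430)],(235,105))):
    p=(np.array(c)+.5)/8-.5+o; w=plane(n,p,30)[:,:2]; print(n,w.round(1).tolist(),"c",w.mean(0).round(1),[np.linalg.norm(w[i]-w[i-1]).round(0) for i in range(4)],cv2.minAreaRect(w.astype(np.float32)))
    for i in range(4):
        v=w[i]-w[i-1]; print(np.degrees(np.arctan2(v[1],v[0])).round(1),end=" ")
    print()
E
```

```text
top [[603.8, -240.5], [624.3, -458.1], [476.7, -473.9], [449.1, -254.5]] c [ 538.5 -356.8] [np.float64(155.0), np.float64(219.0), np.float64(148.0), np.float64(221.0)] ((536.7890014648438, -357.2588195800781), (155.306640625, 220.97152709960938), 5.381243705749512)
5.2 -84.6 -173.9 97.2 
side [[627.8, -455.8], [469.3, -474.7], [446.6, -248.6], [602.6, -237.1]] c [ 536.6 -354. ] [np.float64(220.0), np.float64(160.0), np.float64(227.0), np.float64(156.0)] ((537.3667602539062, -353.66107177734375), (159.62774658203125, 227.23065185546875), 5.714357376098633)
-83.4 -173.2 95.7 4.2
```

```bash
python3 -c "
from h import *
print(plane('top',[[275,228]],34))
go(457.2,-56.9,70,185.9)"
```

```text
[[371.38317913  20.3095733   34.        ]]
t 16.78 at [446.7 122.4 204.2] [179.62   0.22 174.99] F [ 0.1 -0.1 -0.2] w 91.2 || shift [-0.0511 -0.3572  0.2663] turn -0.2424 rows>= 6.0
```

Call:
arm_command([
  [0,-0.01,-0.06,0.04,-0.05],
  [0,-0.02,-0.13,0.09,-0.1],
  [0,-0.03,-0.2,0.15,-0.15],
  [0,-0.04,-0.27,0.2,-0.2],
  [0,-0.048,-0.32,0.24,-0.242],
  [0,-0.051,-0.35,0.26,-0.242],
  [0,-0.051,-0.357,0.266,-0.242],
  [0,-0.051,-0.357,0.266,-0.242],
])

```text
time_s: 17.45
ee_pos: [457.7, -56.4, 69.2]
ee_rot: [179.6, 0.2, -174.2]
force: [-0.1, 0.4, -0.8]
gripper_width: 91.3
```

Call:
arm_command([
  [0,0,0,0,0],
  [0,0,0,0,0],
])

```text
time_s: 17.62
ee_pos: [459.0, -55.1, 69.8]
ee_rot: [179.6, 0.3, -174.1]
force: [-0.5, 0.5, -0.7]
gripper_width: 91.1
```

```bash
python3 - <<'E'
from h import *
go(457.2,-56.9,7,185.9)
f=grab('side','s9'); crop(f,190,130,350,260,5,"s9c")
g=grab('top','t9'); crop(g,240,120,350,240,5,"t9c")
E
```

```text
t 17.62 at [459.  -55.1  69.8] [ 179.61    0.3  -174.07] F [-0.5  0.5 -0.7] w 91.1 || shift [ 0.0046 -0.004   0.1256] turn 0.0008 rows>= 2.0
```

View pics/s9c.png

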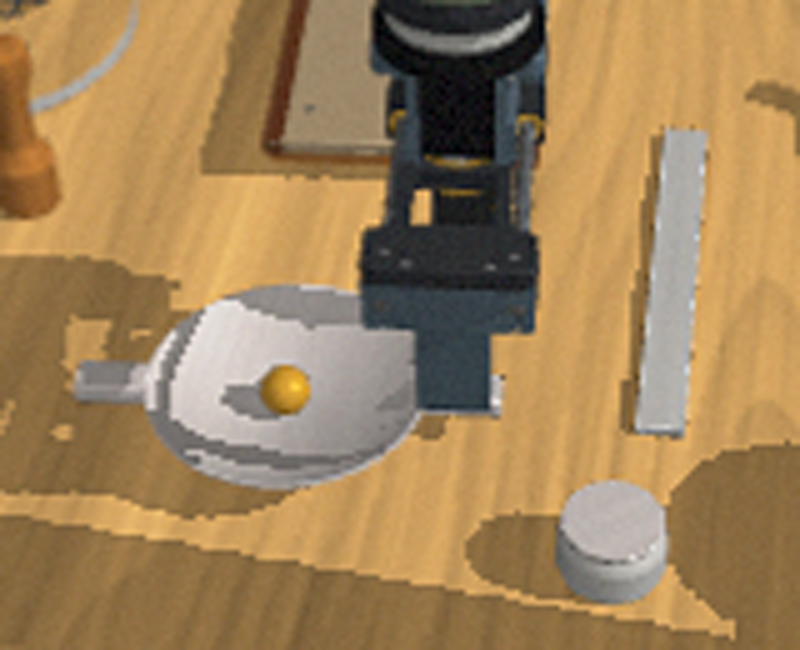

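View pics/t9c.png

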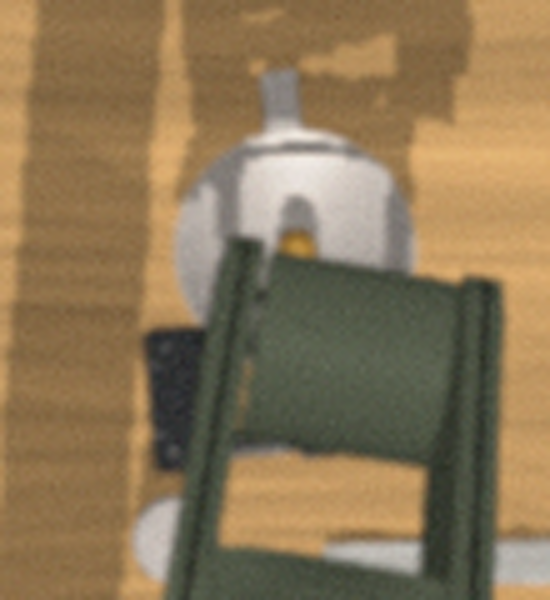

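Call:
arm_command([
  [0,0.0046,-0.004,0.0,0],
  [0,0.0046,-0.004,0.02,0],
  [0.1,0.0046,-0.004,0.05,0],
  [0.2,0.0046,-0.004,0.08,0],
  [0.3,0.0046,-0.004,0.105,0],
  [0.4,0.0046,-0.004,0.118,0],
  [0.4,0.0046,-0.004,0.122,0],
  [0.4,0.0046,-0.004,0.122,0],
], squeeze=20)

```text
time_s: 18.38
ee_pos: [456.8, -56.9, 9.0]
ee_rot: [179.6, 0.3, -174.0]
force: [0.1, -0.1, 0.5]
gripper_width: 55.5
```

```bash
python3 - <<'E'
from h import *
go(457.2,-56.9,7,185.9)
f=grab('side','s10'); crop(f,190,130,350,260,5,"s10c")
E
```

```text
t 18.38 at [456.8 -56.9   9. ] [ 179.63    0.3  -174.03] F [ 0.1 -0.1  0.5] w 55.5 || shift [-0.0008 -0.0001  0.004 ] turn 0.0016 rows>= 1.0
```

View pics/s10c.png

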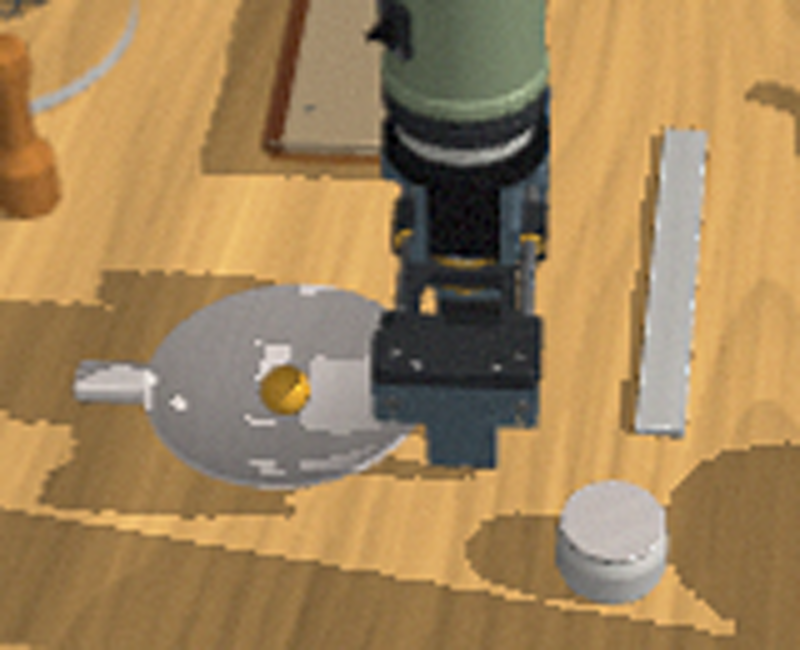

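Call:
arm_command([
  [0.5,0,0,0.004,0],
  [0.58,0,0,0.004,0],
  [0.64,0,0,0.004,0],
  [0.68,0,0,0.004,0],
  [0.71,0,0,0.004,0],
  [0.73,0,0,0.004,0],
  [0.745,0,0,0.004,0],
  [0.76,0,0,0.004,0],
])

```text
time_s: 19.1
ee_pos: [457.2, -57.1, 7.4]
ee_rot: [179.7, 0.4, -174.0]
force: [-0.5, -1.2, 0.2]
gripper_width: 22.0
```

Call:
arm_command([
  [0.77,0,0,0,0],
  [0.78,0,0,0,0],
  [0.8,0,0,0,0],
  [0.85,0,0,0,0],
])

```text
time_s: 19.43
ee_pos: [457.3, -57.1, 7.5]
ee_rot: [179.7, 0.4, -174.0]
force: [0.8, -0.4, 0.0]
gripper_width: 21.9
```

```bash
python3 - <<'E'
from h import *
go(457.2,-56.9,7,185.9)
E
```

```text
t 19.43 at [457.3 -57.1   7.5] [ 179.66    0.36 -174.03] F [ 0.8 -0.4  0. ] w 21.9 || shift [0.0001 0.0005 0.0009] turn 0.0016 rows>= 1.0
```

Grip centred. Raise the squeeze, check the ball, then start a gentle lift.

Call:
arm_command([
  [0.9,0,0,0,0],
  [0.9,0,0,0,0],
  [0.9,0,0,0,0],
  [0.9,0,0,-0.001,0],
  [0.9,0,0,-0.003,0],
  [0.9,0,0,-0.006,0],
  [0.9,0,0,-0.009,0],
  [0.9,0,0,-0.01,0],
], squeeze=58)

```text
time_s: 20.1
ee_pos: [456.9, -57.1, 12.4]
ee_rot: [179.6, 0.3, -174.0]
force: [-0.4, -0.4, -3.4]
gripper_width: 21.6
```

Call:
arm_command([
  [0.9,0,0,-0.001,0],
  [0.9,0,0,-0.003,0],
  [0.9,0,0,-0.006,0],
  [0.9,0,0,-0.01,0],
  [0.9,0,0,-0.014,0],
  [0.9,0,0,-0.018,0],
  [0.9,0,0,-0.02,0],
  [0.9,0,0,-0.02,0],
])

```text
time_s: 20.77
ee_pos: [457.1, -57.2, 22.8]
ee_rot: [179.7, 0.4, -174.0]
force: [0.6, 0.3, -4.4]
gripper_width: 21.2
```

```bash
python3 - <<'E'
from h import *
go(457.2,-56.9,137,185.9); print(env.state()["torque"])
f=grab('side','s11'); crop(f,190,130,350,260,5,"s11c")
E
```

```text
t 20.77 at [457.1 -57.2  22.8] [ 179.66    0.36 -174.03] F [ 0.6  0.3 -4.4] w 21.2 || shift [-0.0017  0.002  -0.2284] turn 0.0016 rows>= 3.0
[0.09131119 0.17643314 0.02185961]
```

View pics/s11c.png

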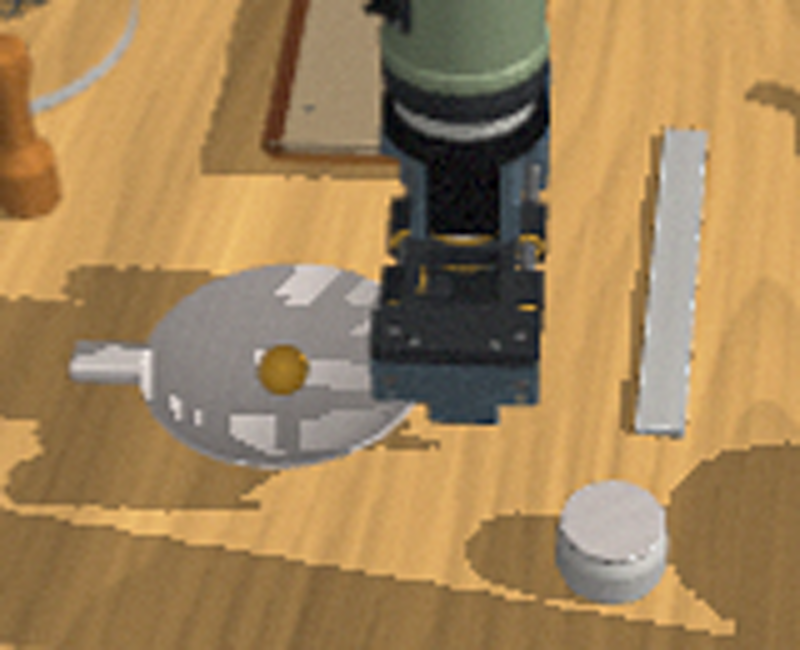

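Call:
arm_command([
  [0.9,0,0,-0.002,0],
  [0.9,0,0,-0.012,0],
  [0.9,0,0,-0.031,0],
  [0.9,0,0,-0.055,0],
  [0.9,0,0,-0.08,0],
  [0.9,0,0,-0.099,0],
  [0.9,0,0,-0.108,0],
  [0.9,0,0,-0.11,0],
])

```text
time_s: 21.48
ee_pos: [457.3, -57.7, 78.6]
ee_rot: [179.7, 0.5, -174.0]
force: [0.0, 0.1, -2.4]
gripper_width: 21.4
```

Call:
arm_command([
  [0.9,0,0,-0.002,0],
  [0.9,0,0,-0.012,0],
  [0.9,0,0,-0.033,0],
  [0.9,0,0,-0.058,0],
  [0.9,0,0,-0.085,0],
  [0.9,0,0,-0.105,0],
  [0.9,0,0,-0.115,0],
  [0.9,0,0,-0.118,0],
])

```text
time_s: 22.15
ee_pos: [457.1, -58.1, 138.2]
ee_rot: [179.7, 0.5, -174.0]
force: [-0.0, -0.0, -3.8]
gripper_width: 21.5
```

```bash
cat > plan.py <<'E'
from h import *
import sys
# dish-centre path: straight line, rotation about dish centre; trapezoid-smooth profile of N rows
C0=np.array([547.7,-47.5]); C1=np.array([537.5,-355.5]); Z1=137.; Y0,Y1=185.9,95.8; N=56; L=float(sys.argv[2]) if len(sys.argv)>2 else 91
def prof(k):
    t=np.clip(k/N,0,1); r=.3   # smooth ramps of share r (cosine), constant in between
    v=lambda t:np.where(t<r,.5-.5*np.cos(np.pi*t/r),np.where(t>1-r,.5-.5*np.cos(np.pi*(1-t)/r),1))
    T=np.linspace(0,1,4001); cum=np.cumsum(v(T)); return np.interp(t,T,cum/cum[-1])
def main():
    k0=int(sys.argv[1]); s=env.state(); p=s["ee_pos"]; R=Ro.from_euler("xyz",s["ee_rot"],degrees=True)
    print("t %.2f"%s["time_s"],p.round(1),s["ee_rot"].round(2),"F",s["force"].round(1),"w",round(s["gripper_width"],1))
    def tcp(k):
        f=prof(k); c=C0+(C1-C0)*f; y=Y0+(Y1-Y0)*f; a=np.radians(y); return np.array([c[0]+L*np.cos(a),c[1]+L*np.sin(a),Z1]),y
    print("plan now",tcp(k0)[0].round(1),round(tcp(k0)[1],1))
    for k in range(k0+1,k0+9):
        X,y=tcp(k); X[2]=Z1 if k>20 else p[2]+(Z1-p[2])*min(1,k/20)
        d=R.inv().apply(X-p)/500; dy=(y-s["ee_rot"][2]+180)%360-180
        print([0.9]+[float(round(v,4)) for v in d]+[float(round(-dy/45,3))])
main()
E
python3 plan.py 0
python3 - <<'E'
from h import *
f=grab('side','s12'); crop(f,190,90,350,230,5,"s12c")
g=grab('top','t12'); crop(g,240,100,350,240,5,"t12c")
E
```

```text
t 22.15 [457.1 -58.1 138.2] [ 179.7     0.52 -174.03] F [-0.  -0.  -3.8] w 21.5
plan now [457.2 -56.9 137. ] 185.9
[0.9, -0.0003, 0.0025, 0.0001, 0.002]
[0.9, -0.0003, 0.0023, 0.0003, 0.003]
[0.9, -0.0002, 0.0018, 0.0004, 0.006]
[0.9, 0.0001, 0.001, 0.0005, 0.011]
[0.9, 0.0004, -0.0004, 0.0006, 0.02]
[0.9, 0.0009, -0.0024, 0.0007, 0.032]
[0.9, 0.0015, -0.0051, 0.0008, 0.049]
[0.9, 0.0023, -0.0086, 0.0009, 0.07]
```

View pics/s12c.png

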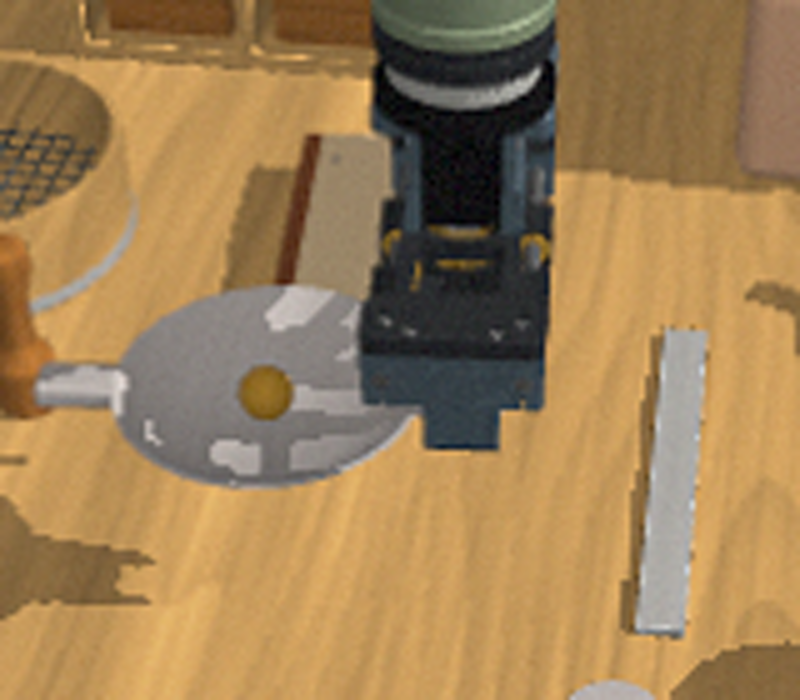

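View pics/t12c.png

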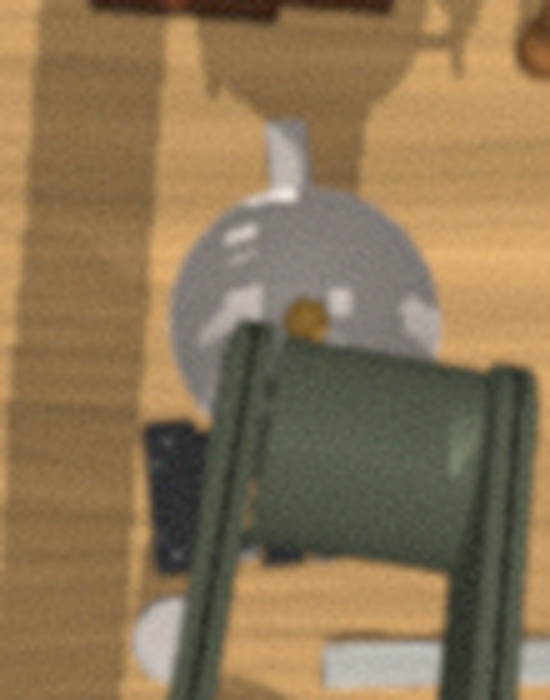

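Call:
arm_command([
  [0.9,0,0.0002,0,0.002],
  [0.9,0,0.0004,0,0.003],
  [0.9,0,0.0004,0,0.006],
  [0.9,0.0001,0.0,0,0.011],
  [0.9,0.0004,-0.001,0,0.02],
  [0.9,0.0009,-0.0028,0,0.032],
  [0.9,0.0015,-0.0053,0,0.049],
  [0.9,0.0023,-0.0087,0,0.07],
])

```text
time_s: 22.92
ee_pos: [455.9, -62.6, 137.3]
ee_rot: [179.7, 0.4, -177.3]
force: [-0.2, 0.5, -2.6]
gripper_width: 21.8
```

```bash
python3 plan.py 8
```

```text
t 22.92 [455.9 -62.6 137.3] [ 179.65    0.4  -177.25] F [-0.2  0.5 -2.6] w 21.8
plan now [456.5 -62.5 137. ] 182.8
[0.9, -0.0006, -0.0042, 0.0003, 0.024]
[0.9, 0.0, -0.0092, 0.0002, 0.055]
[0.9, 0.0006, -0.015, 0.0002, 0.09]
[0.9, 0.0011, -0.0215, 0.0002, 0.13]
[0.9, 0.0015, -0.0287, 0.0002, 0.173]
[0.9, 0.0016, -0.0364, 0.0002, 0.219]
[0.9, 0.0015, -0.0445, 0.0002, 0.268]
[0.9, 0.0011, -0.0529, 0.0002, 0.319]
```

Tracking right on plan.

Call:
arm_command([
  [0.9,-0.0003,-0.0042,0,0.024],
  [0.9,0.0,-0.0092,0,0.055],
  [0.9,0.0006,-0.015,0,0.09],
  [0.9,0.0011,-0.0215,0,0.13],
  [0.9,0.0015,-0.0287,0,0.173],
  [0.9,0.0016,-0.0364,0,0.219],
  [0.9,0.0015,-0.0445,0,0.268],
  [0.9,0.0011,-0.0529,0,0.319],
])

```text
time_s: 23.58
ee_pos: [456.5, -89.4, 137.1]
ee_rot: [179.6, 0.3, 168.2]
force: [1.1, -0.3, -3.6]
gripper_width: 21.7
```

```bash
python3 plan.py 16
```

```text
t 23.58 [456.5 -89.4 137.1] [179.56   0.3  168.18] F [ 1.1 -0.3 -3.6] w 21.7
plan now [456.6 -89.  137. ] 168.4
[0.9, -0.0028, -0.0073, 0.0002, 0.046]
[0.9, -0.0059, -0.0155, 0.0001, 0.097]
[0.9, -0.0094, -0.0238, 0.0001, 0.148]
[0.9, -0.0131, -0.032, 0.0001, 0.199]
[0.9, -0.0171, -0.0403, 0.0, 0.25]
[0.9, -0.0213, -0.0487, -0.0, 0.301]
[0.9, -0.0259, -0.0571, -0.0001, 0.352]
[0.9, -0.0307, -0.0656, -0.0001, 0.403]
```

Call:
arm_command([
  [0.9,-0.0028,-0.0075,0,0.048],
  [0.9,-0.0059,-0.0155,0,0.097],
  [0.9,-0.0094,-0.0238,0,0.148],
  [0.9,-0.0131,-0.032,0,0.199],
  [0.9,-0.0171,-0.0403,0,0.25],
  [0.9,-0.0213,-0.0487,0,0.301],
  [0.9,-0.0259,-0.0571,0,0.352],
  [0.9,-0.0307,-0.0656,0,0.403],
])

```text
time_s: 24.25
ee_pos: [464.8, -125.1, 136.9]
ee_rot: [179.5, 0.1, 149.8]
force: [0.1, -0.1, -4.4]
gripper_width: 21.5
```

```bash
python3 plan.py 24
```

```text
t 24.25 [ 464.8 -125.1  136.9] [1.7948e+02 1.4000e-01 1.4982e+02] F [ 0.1 -0.1 -4.4] w 21.5
plan now [ 464.8 -124.7  137. ] 150.0
[0.9, -0.0071, -0.0058, -0.0002, 0.046]
[0.9, -0.015, -0.0124, -0.0002, 0.098]
[0.9, -0.0231, -0.0189, -0.0003, 0.149]
[0.9, -0.0316, -0.0255, -0.0003, 0.2]
[0.9, -0.0403, -0.0322, -0.0003, 0.251]
[0.9, -0.0493, -0.0389, -0.0004, 0.302]
[0.9, -0.0586, -0.0457, -0.0004, 0.353]
[0.9, -0.0682, -0.0526, -0.0005, 0.404]
```

Call:
arm_command([
  [0.9,-0.0073,-0.006,0,0.048],
  [0.9,-0.015,-0.0124,0,0.098],
  [0.9,-0.0231,-0.0189,0,0.149],
  [0.9,-0.0316,-0.0255,-0.0001,0.2],
  [0.9,-0.0403,-0.0322,-0.0002,0.251],
  [0.9,-0.0493,-0.0389,-0.0003,0.302],
  [0.9,-0.0586,-0.0457,-0.0003,0.353],
  [0.9,-0.0682,-0.0526,-0.0004,0.404],
])

```text
time_s: 24.92
ee_pos: [481.1, -165.4, 136.9]
ee_rot: [179.4, -0.0, 131.4]
force: [0.2, -0.2, -3.1]
gripper_width: 21.3
```

```bash
python3 plan.py 32
```

```text
t 24.92 [ 481.1 -165.4  136.9] [ 1.7945e+02 -4.0000e-02  1.3141e+02] F [ 0.2 -0.2 -3.1] w 21.3
plan now [ 481.1 -165.   137. ] 131.6
[0.9, -0.0108, -0.003, -0.0002, 0.046]
[0.9, -0.0227, -0.0064, -0.0003, 0.097]
[0.9, -0.0348, -0.01, -0.0003, 0.148]
[0.9, -0.0472, -0.0135, -0.0003, 0.199]
[0.9, -0.06, -0.0171, -0.0004, 0.25]
[0.9, -0.073, -0.0208, -0.0004, 0.301]
[0.9, -0.0863, -0.0245, -0.0005, 0.352]
[0.9, -0.0998, -0.0283, -0.0005, 0.403]
```

Call:
arm_command([
  [0.9,-0.011,-0.0032,0,0.048],
  [0.9,-0.0227,-0.0065,-0.0001,0.097],
  [0.9,-0.0348,-0.01,-0.0002,0.148],
  [0.9,-0.0472,-0.0135,-0.0003,0.199],
  [0.9,-0.06,-0.0171,-0.0004,0.25],
  [0.9,-0.073,-0.0208,-0.0004,0.301],
  [0.9,-0.0863,-0.0245,-0.0005,0.352],
  [0.9,-0.0998,-0.0283,-0.0005,0.403],
])

```text
time_s: 25.58
ee_pos: [503.7, -212.7, 136.9]
ee_rot: [179.5, -0.2, 113.0]
force: [0.3, 0.4, -3.3]
gripper_width: 21.9
```

```bash
python3 plan.py 40
```

```text
t 25.58 [ 503.7 -212.7  136.9] [179.47  -0.23 113.05] F [ 0.3  0.4 -3.3] w 21.9
plan now [ 503.5 -212.2  137. ] 113.3
[0.9, -0.0132, 0.0007, -0.0002, 0.046]
[0.9, -0.0272, 0.0014, -0.0003, 0.094]
[0.9, -0.0407, 0.0019, -0.0003, 0.141]
[0.9, -0.0535, 0.0025, -0.0004, 0.184]
[0.9, -0.0655, 0.0029, -0.0004, 0.223]
[0.9, -0.0762, 0.0033, -0.0005, 0.259]
[0.9, -0.0858, 0.0036, -0.0005, 0.289]
[0.9, -0.0939, 0.0038, -0.0005, 0.315]
```

Call:
arm_command([
  [0.9,-0.0137,0.0005,0,0.048],
  [0.9,-0.0273,0.0012,-0.0001,0.095],
  [0.9,-0.0407,0.0019,-0.0003,0.141],
  [0.9,-0.0535,0.0025,-0.0004,0.184],
  [0.9,-0.0655,0.0029,-0.0004,0.223],
  [0.9,-0.0762,0.0033,-0.0005,0.259],
  [0.9,-0.0858,0.0036,-0.0005,0.289],
  [0.9,-0.0939,0.0038,-0.0005,0.315],
])

```text
time_s: 26.25
ee_pos: [524.0, -255.6, 136.9]
ee_rot: [179.5, -0.4, 98.7]
force: [-0.0, -0.3, -3.6]
gripper_width: 22.0
```

```bash
python3 plan.py 48
```

```text
t 26.25 [ 524.  -255.6  136.9] [179.54  -0.36  98.73] F [-0.  -0.3 -3.6] w 22.0
plan now [ 523.8 -255.1  137. ] 98.9
[0.9, -0.0054, 0.0016, -0.0002, 0.018]
[0.9, -0.0104, 0.003, -0.0002, 0.035]
[0.9, -0.0142, 0.0041, -0.0002, 0.047]
[0.9, -0.0169, 0.0048, -0.0002, 0.056]
[0.9, -0.0185, 0.0053, -0.0002, 0.061]
[0.9, -0.0194, 0.0055, -0.0003, 0.064]
[0.9, -0.0197, 0.0056, -0.0003, 0.065]
[0.9, -0.0197, 0.0056, -0.0003, 0.065]
```

Call:
arm_command([
  [0.9,-0.0058,0.0014,0,0.019],
  [0.9,-0.0105,0.0029,-0.0001,0.035],
  [0.9,-0.0142,0.004,-0.0002,0.047],
  [0.9,-0.0169,0.0048,-0.0002,0.056],
  [0.9,-0.0185,0.0053,-0.0002,0.061],
  [0.9,-0.0194,0.0055,-0.0002,0.064],
  [0.9,-0.0197,0.0056,-0.0002,0.065],
  [0.9,-0.0197,0.0056,-0.0002,0.065],
])

```text
time_s: 26.92
ee_pos: [528.3, -264.8, 137.0]
ee_rot: [179.6, -0.4, 95.8]
force: [-0.3, 0.9, -2.7]
gripper_width: 21.5
```

```bash
python3 - <<'E'
from h import *
go(528.3,-265,137,95.8)
f=grab('side','s13'); crop(f,200,40,360,180,5,"s13c")
g=grab('top','t13'); crop(g,340,110,470,230,6,"t13c"); cv2.imwrite("pics/t13f.png",g)
E
```

```text
t 26.92 at [ 528.3 -264.8  137. ] [179.56  -0.39  95.82] F [-0.3  0.9 -2.7] w 21.5 || shift [-0.0003  0.     -0.    ] turn 0.0004 rows>= 1.0
```

View pics/s13c.png

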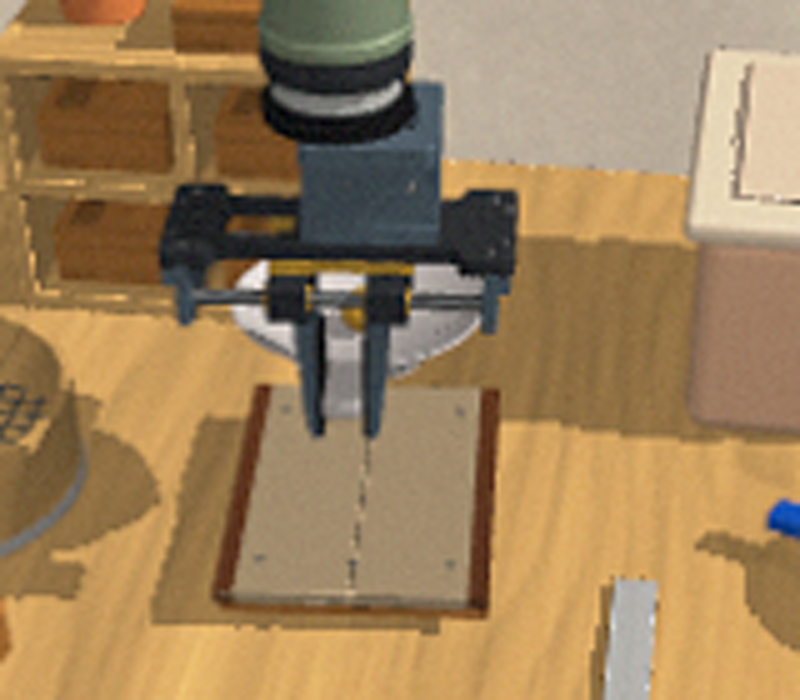

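View pics/t13.png

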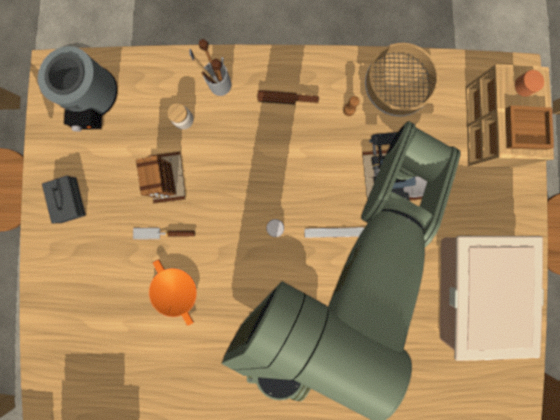

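View pics/t13c.png

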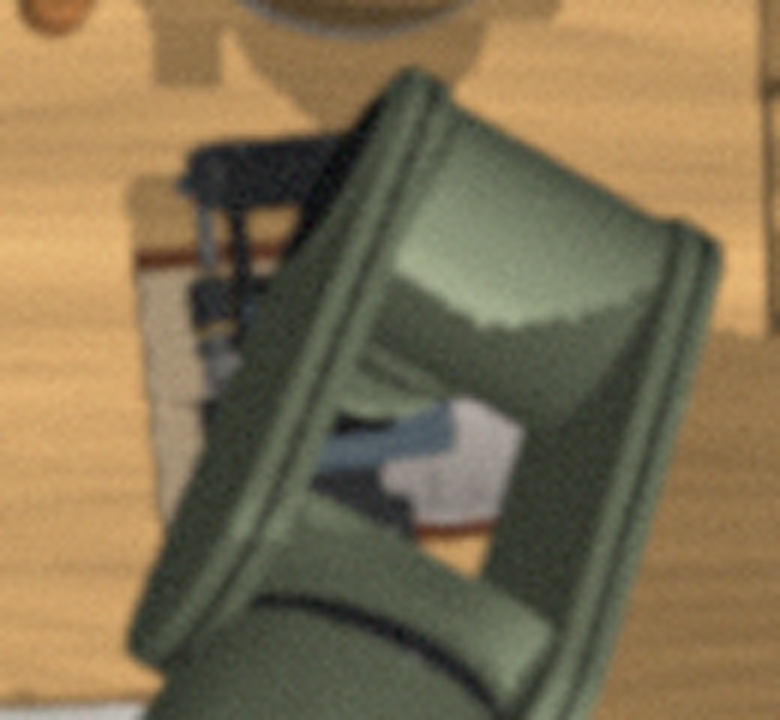

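```bash
python3 - <<'E'
from h import *
a=np.radians(95.8); c=np.array([528.3,-264.8])-91*np.array([np.cos(a),np.sin(a)]); print("dish centre",c)
f=cv2.imread("pics/s13.png"); s=10; x0,y0,x1,y1=240,80,305,130
o=cv2.resize(f[y0:y1,x0:x1],None,fx=s,fy=s,interpolation=cv2.INTER_CUBIC)
def pl(X,col):
    q=((proj("side",X)-[x0,y0]+.5)*s-.5).round().astype(int); cv2.polylines(o,[q],True,col,1)
t=np.linspace(0,2*np.pi,60)
pl(np.c_[c[0]+73*np.cos(t),c[1]+73*np.sin(t),np.full(60,161.5)],(0,255,0))
p=proj("side",[[c[0],c[1],152.5]])[0]; print("ball exp",p)
cv2.circle(o,tuple(int(v) for v in ((p-[x0,y0]+.5)*s)),int(13/ (np.linalg.norm(np.array(P['side']['R'])@[c[0],c[1],152.5]+P['side']['t']))*409*s),(0,0,255),1)
cv2.imwrite("pics/o13.png",o)
E
```

```text
dish centre [ 537.49612304 -355.3341445 ]
ball exp [271.34392437 101.36996445]
```

View pics/o13.png

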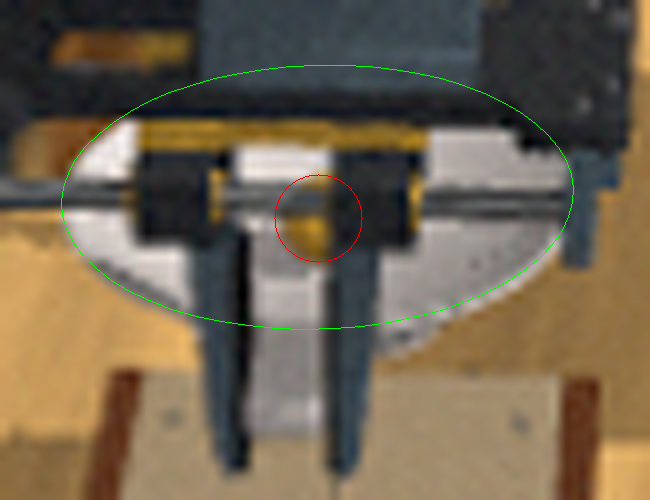

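Call:
arm_command([
  [0.9,0,0,0,0],
  [0.9,0,0,0,0],
  [0.9,0,0,0,0],
  [0.9,0,0,0,0],
  [0.9,0,0,0,0],
  [0.9,0,0,0,0],
])

```text
time_s: 27.52
ee_pos: [528.3, -264.8, 137.0]
ee_rot: [179.6, -0.4, 95.8]
force: [-0.7, -0.6, -2.4]
gripper_width: 21.6
```

```bash
python3 - <<'E'
from h import *
go(528.3,-265,137,95.8); print(env.state()["qvel"].round(2))
f=grab('side','s14'); g=grab('top','t14')
for n,im in(("side",f),("top",g)): print(n,"b straps",straps(im,n,512.5,363.2,10.4,160))
print("diff ball area", np.abs(f[95:108,264:277].astype(int)-cv2.imread("pics/s13.png")[95:108,264:277]).mean())
E
```

```text
t 27.52 at [ 528.3 -264.8  137. ] [179.56  -0.39  95.82] F [-0.7 -0.6 -2.4] w 21.6 || shift [-0.0004  0.0001 -0.    ] turn 0.0004 rows>= 1.0
[-0.09 -0.07 -0.07 -0.05  0.03  0.05]
side b straps (array([-28.72,  35.14]), np.float64(3.21))
top b straps (array([-30.85,  33.13]), np.float64(1.14))
diff ball area 2.980276134122288
```

View pics/s14.png

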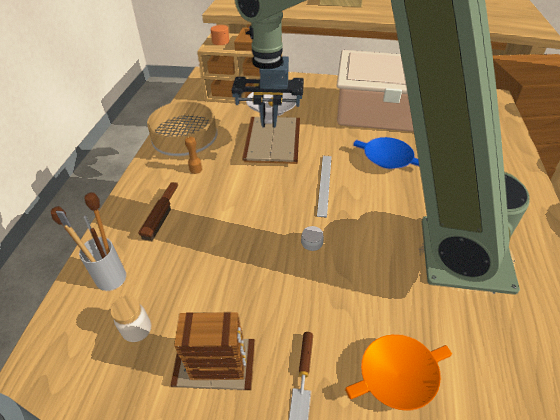

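The side view shows the column standing at (210,345), the dish held at (270,103) over the board, and the bystanders where they were. I'm handing in.

```bash
python3 -c "
from workcell import env
print(env.job_done()); print(env.state()['time_s'])"
```

```text
the job is handed in; nothing more can be done
None
the job is handed in; nothing more can be done
```

The job is handed in at 27.6 s: the three moulds stand in one column, and the arm is holding the dish out over the empty moulding board.

**Column:** The first mould landed about 2.2 mm off along its length, so I lifted it again and corrected it before placing the second. By edges and straps in both views, the three now agree to about 1 mm. The top mould sits about +0.7 mm along the length from the base and +0.9 mm from the middle one. Measured yaws range from 10.1 to 11.6°. The noisiest are the base readings, where the two views differ by about 1.5°.

**Dish:** I took it by the near ear, lifted it, and turned it 90° clockwise about its own centre. It is now held still, with its underside about 100 mm above the board. From the arm's pose, the dish centre is at (537.5, -355.3), within 0.2 mm of my estimate of the board's middle. The two views differ by about 3 mm on that estimate. The free ear points right along the board.

**Ball and surroundings:** The last side view shows the ball in the middle, partly hidden by the fingers. The arm hid the dish centre from the top camera at the end, so the ball was checked in one view only. By eye the bystanders look unmoved, though I did not re-measure them.

**Imperfect:** The tool, and so probably the dish, is about 0.6° out of level. I could not correct tilt with the moves available.

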